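Slide a thin plate out over the bench edge and lay it on the sloping marking stand

ROBOT

A 6-joint arm with a two-finger parallel gripper is mounted at the origin on a cart in front of the work surface, level with it; the furniture and walls round the work are solid. World frame = base frame: x ahead of the robot, y to its left, z up, the work surface at z = 0. Lengths are in mm, angles in degrees, forces in N, time in s.
With the tool pointing down it reaches from about 350 to 850 mm from the base axis. Payload 8.1 kg.
Tool frame: the origin (TCP) lies on the mounting face of the last link; the fingertips stand 173 mm ahead of it and the grasp point (between the pads) lies 155 mm ahead of it; z points along the fingers, y is the direction in which the jaws open and shut (so a half turn about z gives the same grasp; the last joint's range is limited). The gripper opens to 85 mm and grips with 20 to 120 N. Pads are 22 mm wide; open, the fingers measure 114 mm over their backs; the gripper's body (76 mm by 85 mm) begins 54 mm behind the grasp point. The pads swing forward as they close: fully open they stand 13 mm farther back than shut.
Start: joints at [-69.007, 7.471, 85.268, -0, 87.261, -4.893], TCP at [261.972, -539.794, 404.692] pointing down, gripper open.
Joint ranges: [-169.43, 169.43], [-51.17, 129.36], [1.28, 143.12], [-76.62, 256.62], [0, 156.53], [-152.29, 152.29]. Speed limits (degrees/s): [136.94, 136.94, 159.86, 180, 180, 180].

INTERFACE

Orientations are given as [roll, pitch, yaw] about the fixed x, y, z axes, in that order (R = Rz(yaw) Ry(pitch) Rx(roll)).
In Python, from bench import * gives the robot as it stands.
- The arm moves only by the shell command python3 -m jog 'ROWS' [FORCE]. ROWS is JSON, a list of rows, each an object of numbers: "tx", "ty", "tz": the shift along the tool's x, y, z as a fraction of full scale; "ax", "ay", "az": the turn, a rotation vector about the tool's x, y, z as a fraction of full scale; "hand": the opening, from 0 (shut) to 1 (fully open). A call has 1 to 5 rows; each row is the pose to reach, as a shift and turn from the pose commanded when the call began, along the tool's axes at that moment; what a row does not reach only later rows make up. Full scale, the value 1, is 150 mm for a shift and 45 degrees for a turn. A row lasts 1/12 s, in which the tool goes at most 41.7 mm and 7.16 degrees, less where a joint would pass 70% of its speed; a pose out of reach is approached as far as the arm can. A call with a number of a shift or a turn outside -1 to 1 is refused whole. A call with a gripper value outside its range is refused whole. The fingers move at their own pace and stop on an object; FORCE is the grip in N (left out, the last holds). Time passes only in rows, so rows that repeat a pose let the fingers close. It gives the time, the measured TCP pose, the force and the opening at its end, in the units of the state.
- sense(): the state, without advancing time (a new reading comes with each control period).
- snapshot(name): name is "scene" or "top"; returns a dict with "pixels" (400x640x3 uint8, red, green, blue), "z_map" (400x640 float32, mm along the optical axis (not along the pixel's ray), 0 where there is no reading), "intrinsics" (3x3 intrinsics, pixels), "D" ([k1, k2, p1, p2, k3] as OpenCV has them; the pictures are not rectified), "R" (3x3) and "t" (3): a world point X has camera coordinates R X + t. Camera axes: x right, y down, z forward; pixel columns grow to the right and rows downward; lengths in mm; the calibration is good to about 2 mm. A picture is of the moment at which its call begins.
- hand_in(): hands the job in, once; it reports no verdict.
The state is a dict: "time": time; "joint_pos": joint angles; "qd": joint speeds; "joint_efforts": joint torques, N m; "tool_pos": TCP position; "tcp_rot": TCP orientation; "ft_force": force on the tool from outside, world axes, zero at the start; "wrist_torque": the same for the moment, N m; "finger_gap": finger opening in mm.
Only numpy, scipy, OpenCV 4.12 (cv2) and the standard library are available. Lean on these libraries where they do the work, as an engineer would, in place of code of your own. Each camera call takes 0.05 s, during which the arm holds its last target.

TASK

Slide the thin steel plate along its tray until about a third of it hangs out over the edge of the bench, still lying flat on the tray, so that it can be taken by its two long sides. Then pick it up there and lay it lengthwise up the sloping rest of the marking stand, flat on it, centred, with its lower short end against the ledge, and let go. Leave the other things on the bench where they are.

Things in the scene. Friction and masses are not known exactly. Their poses are not given: they have to be found in the camera images.
- plate_centre (a point): centre (half-way through the thickness) of a thin flat bare-steel cover plate with a hole near each corner: 60 mm wide, 150 long, 4 thick, about 0.2 kg, same either way round and either face up. y runs along its length, x across, z normal to its face. It starts flat in the tray, y towards the tray's mouth.
- tray_mouth (a point): middle of the tray's open end (mouth), on the upper face of its floor, 3 mm above the bench. y points straight out of the mouth, off the bench (to the robot's left), x across, z up. The mouth stands 12 to 20 mm out beyond the bench's left edge, nothing below it. The plate tips off if more than half of it (75 mm) leaves the mouth.
- stock_tray: dark steel tray screwed to the bench; origin under the mouth, axes as tray_mouth. Floor 250 mm long, 3 thick; side rails 6 mm thick, 10 high above the floor, 64 mm apart inside: the plate's sides cannot be gripped between them. A stop closes the inner end. The plate slides (friction about 0.6) when pushed at its inner end, which has at least 30 mm of free floor behind it.
- rest_seat (a point): where the plate's centre lies when seated on the marking stand's rest, its lower end against the ledge. x points up the slope (38 degrees), y across it, z is the slope's upward normal. The rest's face lies 2 mm below this point; the ledge is 75 mm down the slope from it and 12 mm high.
- marking_stand: grey stand fixed to the bench, base 125 x 100 mm, origin under it; x points to its high side, the ledge side faces roughly to the robot. Smooth flat rest 90 mm wide, reaching 95 mm up from the ledge (which meets it 30 mm above the bench): the upper 55 mm of a seated plate stand free beyond it. A plate let go just above the ledge slides down to it.
- tape_measure: tape measure lying on its side, 76 x 79 x 33 mm; a bystander to be left where it is. Origin at the centre of its underside.
- hole_saw: hole saw standing on its teeth, 50 x 50 x 61 mm; a bystander to be left where it is. Origin at the centre of its underside.
- packing_block: hardwood packing block, 45 x 55 x 40 mm; a bystander to be left where it is. Origin at the centre of its underside.

How it is judged:
By the outcome, as a careful person would: the job done as asked, in the order asked, and still so for the second after the job is handed in, with the robot touching nothing.
It also fails if it takes over 48 s, if anything falls off the work surface, if the arm or the gripper's body presses on something with over 40 N, if the wrist force passes 120 N, or if a joint passes its speed limit or range.

## Working session

There is one attempt and no reset: what is moved stays moved. The work goes in short steps, Python scripts to look and compute and a shell command to move; the robot and the scene stay as the last step left them, time stands still between calls to the robot, and variables do not carry over. Pictures are saved under pics/ and viewed, and the job is handed in when it is done.

```bash
ls; mkdir -p pics; python3 - <<'E'
from bench import *
import numpy as np,cv2
print(sense())
for n in("scene","top"):
    s=snapshot(n); cv2.imwrite(f"pics/{n}0.png",s["pixels"][:,:,::-1]); np.savez(f"{n}0.npz",**s)
    print(s["intrinsics"],s["D"],s["R"],s["t"], -np.array(s["R"]).T@s["t"])
E
```

```text
pics
{'time': 0.0, 'joint_pos': array([-6.90070210e+01,  7.51494028e+00,  8.53270667e+01,  5.74556010e-04,
        8.72632343e+01, -4.89332935e+00]), 'qd': array([ 0.02358938,  0.05369812,  0.07240707,  0.04649609,  0.03113074,
       -0.00076466]), 'joint_efforts': array([ 1.28803309e-03, -5.69404364e+01, -5.00545156e+01, -4.84017050e-05,
        1.48191716e-02,  3.19157232e-05]), 'tool_pos': array([ 261.89071923, -539.57771931,  403.66710913]), 'tcp_rot': array([-1.79895191e+02, -9.54893096e-03,  2.58862716e+01]), 'ft_force': array([ 0.29023325, -0.42530646, -0.69469925]), 'wrist_torque': array([-0.01123417,  0.0076274 ,  0.05420886]), 'finger_gap': 85.08295298493422}
[[440.24782101   0.         319.143235  ]
 [  0.         440.24782101 200.47227433]
 [  0.           0.           1.        ]] [-0.04348051  0.          0.          0.          0.        ] [[-0.79584167 -0.60545012  0.00813549]
 [-0.4736855   0.61416031 -0.63121246]
 [ 0.37717116 -0.50619885 -0.7755673 ]] [354.70208167 371.58547841 647.05360767] [214.25138725 314.07915582 733.49732968]
[[438.36161267   0.         329.72275288]
 [  0.         438.36161267 196.60199268]
 [  0.           0.           1.        ]] [-0.05242072  0.          0.          0.          0.        ] [[ 0.00518022 -0.99985566 -0.01618085]
 [-0.9901056  -0.00285928 -0.14029513]
 [ 0.14022862  0.01674751 -0.9899775 ]] [-119.63867898  543.13838497  898.99403315] [ 412.31941897 -133.12433746  964.24768493]
```

View pics/scene0.png

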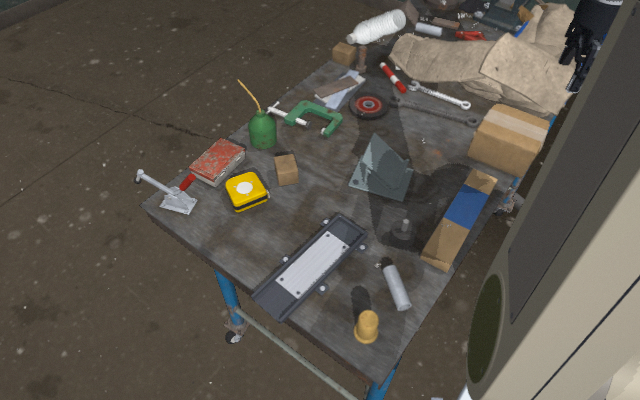

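View pics/top0.png

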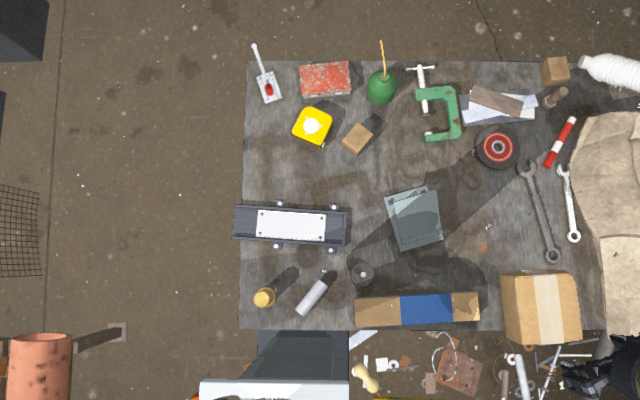

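The top view shows the plate as the pale rectangle at px (257–326, 208–242) in the dark tray, whose mouth is at about (234,222). The stand is at (413,217), hole saw (361,272), tape measure (312,127) and packing block (357,138).

```bash
cat > h.py <<'E'
import numpy as np,cv2
def load(n): return dict(np.load(n))
def ray(s,uv):
    p=cv2.undistortPoints(np.array(uv,float).reshape(-1,1,2),s["intrinsics"],s["D"])[:,0]
    d=np.c_[p,np.ones(len(p))]@s["R"]; c=-s["R"].T@s["t"]; return c,d,p
def onz(s,uv,z):
    c,d,_=ray(s,uv); return c+d*((z-c[2])/d[:,2])[:,None]
def cloud(s):
    v,u=np.mgrid[0:400,0:640]; c,d,_=ray(s,np.stack([u.ravel(),v.ravel()],1))
    return (c+d*s["z_map"].reshape(-1,1)).reshape(400,640,3)
E
python3 - <<'E'
from h import *
for n,box in(("top0",(225,200,355,250)),("scene0",(250,205,370,325))):
    s=load(n+".npz"); im=s["pixels"].astype(int); x0,y0,x1,y1=box
    m=np.zeros((400,640),np.uint8); m[y0:y1,x0:x1]=(im[y0:y1,x0:x1].min(2)>140)
    k,l,st,ce=cv2.connectedComponentsWithStats(m); i=1+np.argmax(st[1:,4]); 
    c=cv2.findContours((l==i).astype(np.uint8),0,1)[0][0]
    W=onz(s,c[:,0],7)[:,:2].astype(np.float32); r=cv2.minAreaRect(W); print(n,"plate",r, st[i]); 
    bp=cv2.boxPoints(r); print(bp.round(1).tolist())
    P=cloud(s); print("plate z", np.median(P[l==i],0))
s=load("top0.npz");P=cloud(s)
# heights in top view around tray & stand
for u in range(228,350,6): print(u,[int(round(P[v,u,2])) for v in range(200,250,4)], P[222,u,:2].round())
E
```

```text
top0 plate ((484.6354064941406, -31.27716064453125), (151.85206604003906, 59.76346969604492), 86.24178314208984) [ 256  210   70   32 1870]
[[449.79998779296875, -105.0999984741211], [509.5, -109.0], [519.4000244140625, 42.5], [459.79998779296875, 46.400001525878906]]
plate z [484.70043804 -32.18748468   7.15975883]
scene0 plate ((484.27655029296875, -31.155731201171875), (149.6016082763672, 58.30103302001953), 86.00642395019531) [ 276  231   73   67 1976]
[[450.0, -103.69999694824219], [508.1000061035156, -107.80000305175781], [518.5999755859375, 41.400001525878906], [460.3999938964844, 45.5]]
plate z [484.14360281 -26.21053959   6.69143657]
228 [-899, -899, -904, -890, -901, -906, -915, -893, -906, -909, -896, -908, -896] [565. 333.]
234 [-898, 11, 3, 3, 4, 3, 0, 4, 4, 11, -901, -899, -897] [491.  94.]
240 [-903, 8, 2, 3, 2, 3, 4, 6, 7, 4, -2, -2, -1] [491.  81.]
246 [-3, 2, 5, 4, 4, 5, 4, 3, 4, 4, -1, 1, 0] [491.  67.]
252 [0, -3, 2, 4, 7, 4, 5, 3, 3, 4, 2, 0, -1] [491.  54.]
258 [-2, 1, 12, 8, 8, 9, 6, 7, 7, 9, 15, -4, -1] [491.  40.]
264 [-2, -1, 12, 8, 10, 7, 6, 5, 7, 7, 12, -1
[... 183 characters left out ...]
1] [491. -12.]
288 [-3, 1, 10, 7, 7, 9, 8, 10, 9, 9, 12, -3, -2] [491. -26.]
294 [2, -1, 14, 7, 10, 6, 6, 7, 4, 7, 14, -1, -1] [491. -39.]
300 [-2, -2, 1, 2, 5, 7, 5, 5, 7, 8, 1, 0, -1] [491. -52.]
306 [-1, 0, -5, 0, 5, 6, 9, 9, 6, 7, 8, -2, -2] [491. -65.]
312 [1, -3, -2, 5, 6, 11, 6, 6, 9, 8, 8, 15, 1] [492. -78.]
318 [0, -1, -1, 12, 7, 7, 10, 6, 7, 7, 11, 10, -1] [492. -92.]
324 [-1, 2, -3, 10, 10, 10, 8, 7, 6, 3, 2, 13, -2] [ 492. -105.]
330 [-2, 4, 0, 12, 4, 0, 2, -2, 3, 4, 3, 14, 8] [ 492. -118.]
336 [-1, 3, 5, 14, 4, 2, 3, 2, 3, 6, 3, 12, -1] [ 492. -131.]
342 [0, 1, -3, 13, 1, 3, 3, 3, 5, 2, 10, 15, -3] [ 492. -144.]
348 [-1, -1, -1, -4, 0, -3, 0, -1, 0, -1, -2, -1, -2] [ 493. -157.]
```

```bash
python3 - <<'E'
import cv2
a=cv2.imread("pics/top0.png")[180:290,225:455]; cv2.imwrite("pics/top0z.png",cv2.resize(a,None,fx=3.4,fy=3.4,interpolation=cv2.INTER_CUBIC))
a=cv2.imread("pics/scene0.png")[120:330,245:445]; cv2.imwrite("pics/scene0z.png",cv2.resize(a,None,fx=2.8,fy=2.8,interpolation=cv2.INTER_CUBIC))
E
```

```text
(no output)
```

View pics/top0z.png

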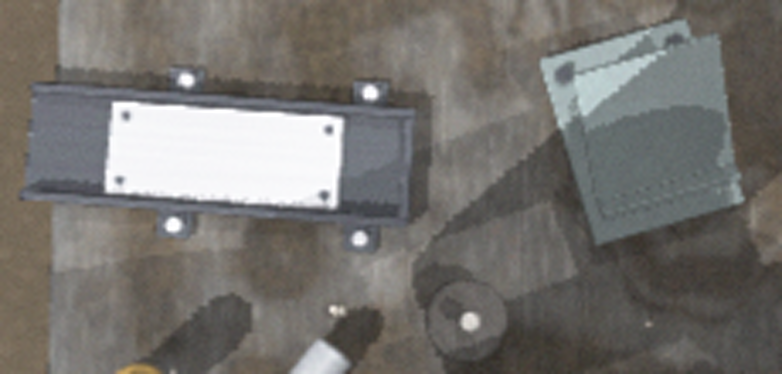

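View pics/scene0z.png

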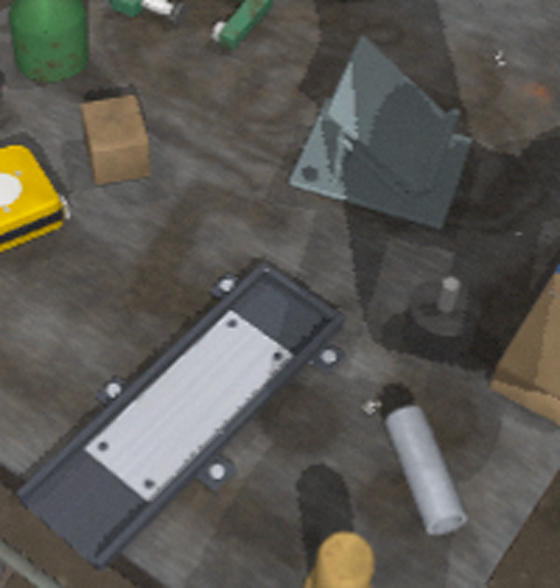

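```bash
python3 - <<'E'
from h import *
rng=np.random.default_rng(0)
for n,box in(("top0",(380,180,450,255)),("scene0",(345,130,418,205))):
    s=load(n+".npz");P=cloud(s);x0,y0,x1,y1=box
    Q=P[y0:y1,x0:x1].reshape(-1,3); uv=np.stack(np.meshgrid(np.arange(x0,x1),np.arange(y0,y1)),-1).reshape(-1,2)
    ok=(Q[:,2]>25)&(Q[:,2]<130); Q=Q[ok];uv=uv[ok]
    best=0
    for _ in range(800):
        a,b,c=Q[rng.choice(len(Q),3,False)]; nn=np.cross(b-a,c-a); L=np.linalg.norm(nn)
        if L<500: continue
        nn/=L; m=abs((Q-a)@nn)<4
        if m.sum()>best: best=m.sum();M=m
    for _ in range(3):
        c=Q[M].mean(0); nn=np.linalg.svd(Q[M]-c)[2][2]; nn*=np.sign(nn[2]); M=abs((Q-c)@nn)<5
    yaw=np.degrees(np.arctan2(-nn[1],-nn[0]));print(n,len(Q),M.sum(),"tilt",np.degrees(np.arccos(nn[2])),"yaw",yaw,"c",c.round(1))
    # true-pixel rays cast on plane
    cc,d,_=ray(s,uv[M]); W=cc+d*(((c-cc)@nn)/(d@nn))[:,None]
    u=np.array([-nn[0],-nn[1],0]);u/=np.linalg.norm(u);ax=u*nn[2]+np.array([0,0,1])*np.hypot(nn[0],nn[1]);ay=np.cross(nn,ax)
    C=np.c_[(W-c)@ax,(W-c)@ay].astype(np.float32); r=cv2.minAreaRect(C); print(r)
    ctr=c+ax*r[0][0]+ay*r[0][1];print("rect ctr",ctr.round(1),"z range",W[:,2].min(),W[:,2].max())
    for lo in range(-50,55,10):
        t=C[abs(C[:,0]-lo)<4,1]; 
        if len(t)>3: print(lo,t.min().round(1),t.max().round(1),len(t))
    print("x pct",np.percentile(C[:,0],[0,1,99,100]))
    im=s["pixels"][:,:,::-1].copy(); im[uv[M][:,1],uv[M][:,0]]=(0,0,255); cv2.imwrite(f"pics/{n}_rest.png",cv2.resize(im[y0-10:y1+10,x0-10:x1+10],None,fx=6,fy=6,interpolation=0))
E
```

```text
top0 1918 1739 tilt 37.44867277209719 yaw 16.231322347585873 c [ 502.6 -299.7   59.9]
((-2.1638107299804688, 0.19037246704101562), (90.8490982055664, 102.79060363769531), 89.9306869506836)
rect ctr [ 500.9 -299.9   58.5] z range 27.278483949458064 89.8222319481788
-50 -44.1 45.1 98
-40 -45.2 44.3 130
-30 -43.9 45.3 131
-20 -44.9 45.4 132
-10 -43.9 43.9 132
0 -45.0 44.8 136
10 -43.9 44.9 139
20 -45.0 45.4 142
30 -44.0 45.6 143
40 -45.3 44.8 149
50 -43.8 45.3 59
x pct [-53.57378769 -51.03647766  48.23424347  49.28568268]
scene0 1508 1290 tilt 37.522421318385106 yaw 15.662756136488845 c [ 499.8 -297.5   59. ]
((-0.6709480285644531, -1.9948234558105469), (102.89351654052734, 96.35199737548828), 2.9639272689819336)
rect ctr [ 499.8 -299.5   58.6] z range 25.954810316314024 88.97966352739718
-50 -52.7 42.2 62
-40 -45.8 43.8 98
-30 -46.0 43.2 98
-20 -46.5 44.9 101
-10 -46.9 44.3 104
0 -47.2 43.5 104
10 -47.6 44.9 106
20 -48.0 44.5 108
30 -48.5 43.8 109
40 -46.4 45.2 107
50 -44.3 44.6 40
x pct [-54.2602005  -50.12952423  48.04904469  49.21667862]
```

```bash
python3 - <<'E'
import cv2,numpy as np
for n,(x0,y0,x1,y1) in {"top0":(375,175,455,255),"scene0":(340,125,420,205)}.items():
    a=cv2.imread(f"pics/{n}.png")[y0:y1,x0:x1]; a=cv2.resize(a,None,fx=7,fy=7,interpolation=cv2.INTER_CUBIC); a=cv2.convertScaleAbs(a,alpha=1.6)
    for i in range(0,80,10):
        cv2.putText(a,str(x0+i),(i*7,10),0,.35,(0,255,255),1);cv2.putText(a,str(y0+i),(0,i*7+4),0,.35,(0,255,255),1)
        cv2.line(a,(i*7,12),(i*7,18),(0,255,255));cv2.line(a,(24,i*7),(30,i*7),(0,255,255))
    cv2.imwrite(f"pics/{n}_stand.png",a)
E
```

```text
(no output)
```

View pics/top0_stand.png

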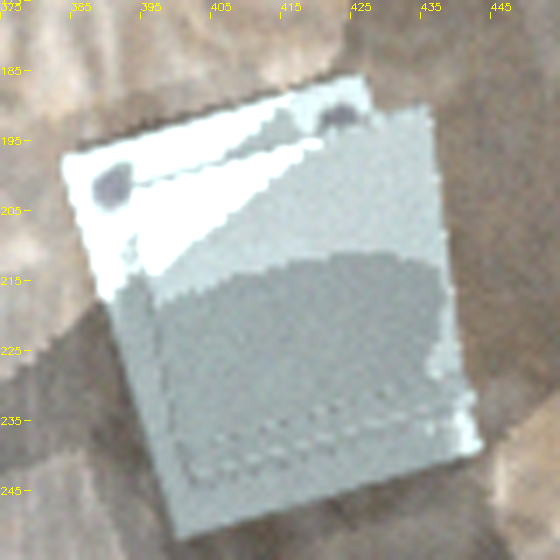

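View pics/scene0_stand.png

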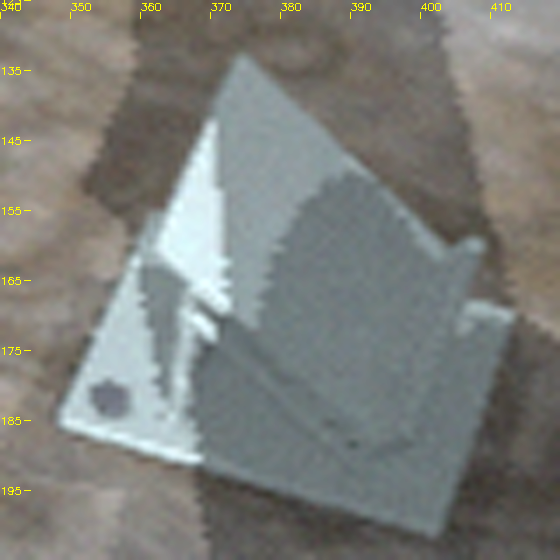

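View pics/top0_rest.png

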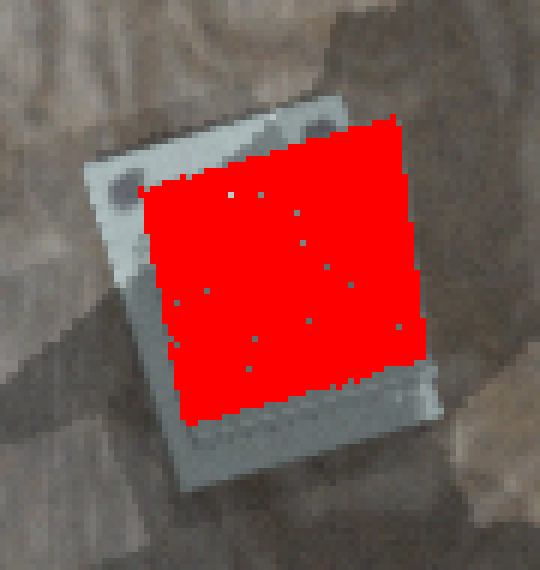

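```bash
python3 - <<'E'
from h import *
t=load("top0.npz");s=load("scene0.npz")
def rep(s,uv,z):
    W=onz(s,uv,z)[:,:2]; print(W.round(1).tolist()); 
    return W
P=cloud(t);print("base z near",np.median(P[243:249,399:403,2]),np.median(P[198:206,386:390,2]),)
for z in(6,):
    W=rep(t,[(384.5,197.3),(400.5,252),(443,239.5),(427,186)],z)
    e=W[0]-W[1];print(np.linalg.norm(e),np.degrees(np.arctan2(e[1],e[0]))); e=W[1]-W[2];print(np.linalg.norm(e),np.degrees(np.arctan2(-e[0],e[1])))
    W=rep(s,[(348.7,185.3),(402.5,201)],z); 
    e=W[1]-W[0];print(np.linalg.norm(e),np.degrees(np.arctan2(e[1],e[0])))
# rest top edge line at z=88.5 in top
W=rep(t,[(396.3,201.3),(435.5,190.5)],88.5);e=W[0]-W[1];print("top edge",np.linalg.norm(e),np.degrees(np.arctan2(-e[0],e[1])),W.mean(0))
W=rep(s,[(374,133),(407.5,159)],88.5)
# tray: mouth, zoom picks
print("tray rails z13 top"); rep(t,[(235.3,205),(231.5,238.2),(346,212.5),(344,245)],13)
for n,(x0,y0,x1,y1) in {"top0":(225,190,305,270),"scene0":(245,250,325,330),"top0b":(290,195,370,275)}.items():
    a=cv2.imread(f"pics/{n[:6].rstrip('b')}.png")[y0:y1,x0:x1]; a=cv2.resize(a,None,fx=7,fy=7,interpolation=cv2.INTER_CUBIC); a=cv2.convertScaleAbs(a,alpha=1.6)
    for i in range(0,80,10):
        cv2.putText(a,str(x0+i),(i*7,10),0,.35,(0,255,255),1);cv2.putText(a,str(y0+i),(0,i*7+4),0,.35,(0,255,255),1)
    cv2.imwrite(f"pics/{n}_tray.png",a)
E
```

```text
base z near 5.378226438060494 5.886937609965571
[[546.8, -237.7], [427.2, -271.0], [454.4, -364.1], [572.4, -332.1]]
124.22286471592426 15.55666840060528
96.9701953069628 16.319308284946416
[[542.7, -234.5], [426.2, -268.3]]
121.32686946272557 -163.8129285746864
[[527.2, -252.4], [549.4, -332.0]]
top edge 82.65723449181972 15.600851673978042 [ 538.3206176  -292.16209347]
[[547.9, -329.4], [450.7, -305.3]]
tray rails z13 top
[[527.8, 90.5], [455.0, 96.4], [512.2, -152.7], [441.6, -148.4]]
```

View pics/top0_tray.png

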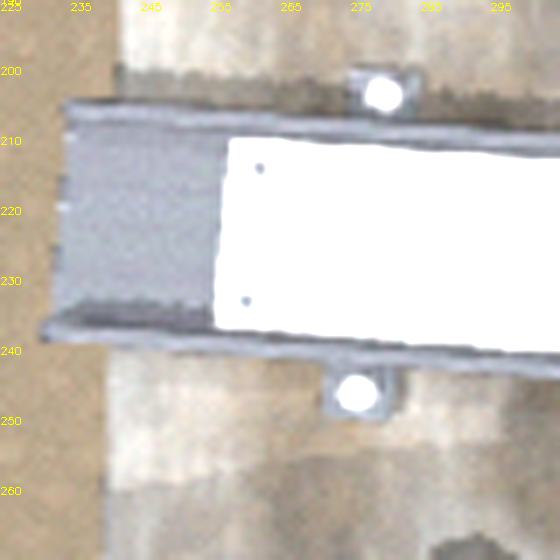

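View pics/scene0_tray.png

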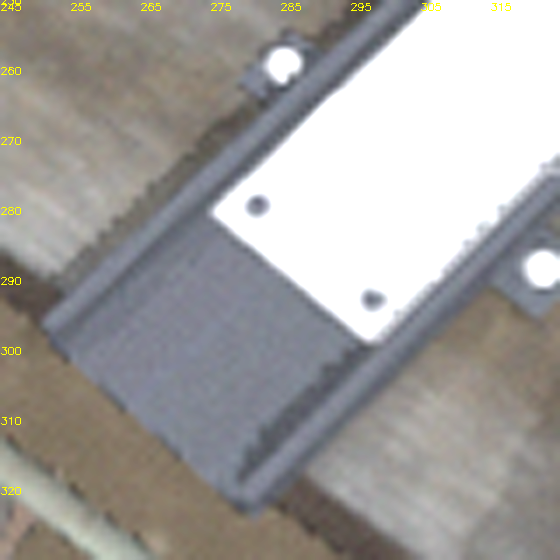

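```bash
python3 - <<'E'
from h import *
t=load("top0.npz");s=load("scene0.npz")
a=np.radians(86.1);u=np.array([np.cos(a),np.sin(a)])  # tray y
pc=np.array([484.45,-31.2])
for n,S,uv,z in(("top floor",t,[(234,208.5),(233.3,222),(232.5,236)],3),("scene floor",s,[(253.5,300),(265.3,309.5),(277,319)],3),("top inner stop",t,[(345,228)],13),("scene bench edge",s,[(252,287),(290,319)],0),("top bench edge",t,[(242,203),(240.3,241)],0),("plate outer top",t,[(257,223)],7)):
    W=onz(S,uv,z)[:,:2]; print(n,W.round(1).tolist(),"along",((W-pc)@u).round(1))
E
```

```text
top floor [[521.2, 95.5], [491.2, 96.0], [460.3, 96.8]] along [128.9 127.4 126. ]
scene floor [[523.0, 94.6], [493.7, 95.5], [465.5, 96.5]] along [128.2 127.  126.1]
top inner stop [[478.4, -150.5]] along [-119.5]
scene bench edge [[544.3, 76.0], [448.3, 81.6]] along [111. 110.]
top bench edge [[533.9, 78.7], [449.5, 79.8]] along [113.  108.3]
plate outer top [[488.9, 42.5]] along [73.9]
```

```bash
python3 -m jog '[{"tx":0.2,"ty":-0.15,"az":-0.15,"hand":0},{"tx":0.45,"ty":-0.33,"az":-0.3,"hand":0},{"tx":0.7,"ty":-0.52,"az":-0.45,"hand":0},{"tx":0.95,"ty":-0.7,"az":-0.6,"hand":0},{"tx":1,"ty":-0.74,"az":-0.7,"hand":0}]' 60; python3 go.py 478.5 -125 230 180 0 86.4
```

```text
t 0.1 mm [ 375.8 -278.1  174.3] shift [ 2.506 -1.854  1.162] turn [-2.000e-03 -1.000e-03 -1.345e+00] F [ 0.5  0.7 -0.1] q [-69.   8.  85.   0.  87.  -5.]invalid input at $[0]: expected keys tx, ty, tz, ax, ay, az, hand
```

```bash
python3 -m jog '[{"tx":0.2,"ty":-0.15,"tz":0,"ax":0,"ay":0,"az":-0.15,"hand":0},{"tx":0.45,"ty":-0.33,"tz":0,"ax":0,"ay":0,"az":-0.3,"hand":0},{"tx":0.7,"ty":-0.52,"tz":0,"ax":0,"ay":0,"az":-0.45,"hand":0},{"tx":0.9,"ty":-0.67,"tz":0,"ax":0,"ay":0,"az":-0.6,"hand":0},{"tx":1,"ty":-0.74,"tz":0,"ax":0,"ay":0,"az":-0.7,"hand":0}]' 60; python3 go.py 478.5 -125 230 180 0 86.4
```

```text
time: 0.52
tool_pos: [349.5, -371.3, 404.1]
tcp_rot: [-179.9, -0.1, 57.8]
ft_force: [0.8, 0.2, -0.4]
finger_gap: 25.9
t 0.52 mm [276.9 -21.8 174.6] shift [ 1.846 -0.145  1.164] turn [-0.001 -0.002 -0.635] F [ 0.8  0.2 -0.4] q [-53.  -7.  99.   0.  87. -20.]
```

```bash
python3 -m jog '[{"tx":0.25,"ty":0,"tz":0,"ax":0,"ay":0,"az":-0.15,"hand":0},{"tx":0.5,"ty":-0.05,"tz":0,"ax":0,"ay":0,"az":-0.3,"hand":0},{"tx":0.75,"ty":-0.1,"tz":0.1,"ax":0,"ay":0,"az":-0.45,"hand":0},{"tx":0.95,"ty":-0.1,"tz":0.2,"ax":0,"ay":0,"az":-0.6,"hand":0},{"tx":1,"ty":-0.1,"tz":0.3,"ax":0,"ay":0,"az":-0.63,"hand":0}]' 60; python3 go.py 478.5 -125 230 180 0 86.4
```

```text
time: 0.93
tool_pos: [418.1, -236.5, 359.2]
tcp_rot: [179.9, -0.1, 86.3]
ft_force: [0.2, -0.5, 0.0]
finger_gap: 0.0
t 0.93 mm [115.   53.  129.4] shift [0.766 0.353 0.863] turn [ 0.002 -0.002 -0.002] F [ 0.2 -0.5  0. ] q [-36. -10. 107.   0.  83. -32.]
```

```bash
python3 -m jog '[{"tx":0.2,"ty":0.1,"tz":0.1,"ax":0,"ay":0,"az":0,"hand":0},{"tx":0.4,"ty":0.2,"tz":0.25,"ax":0,"ay":0,"az":0,"hand":0},{"tx":0.6,"ty":0.3,"tz":0.4,"ax":0,"ay":0,"az":0,"hand":0},{"tx":0.766,"ty":0.353,"tz":0.6,"ax":0,"ay":0,"az":0,"hand":0},{"tx":0.766,"ty":0.353,"tz":0.8,"ax":0,"ay":0,"az":0,"hand":0}]' 60; python3 go.py 478.5 -125 190 180 0 86.4;  python3 - <<'E'
from h import *
from bench import *
for n in("scene","top"):
    s=snapshot(n); np.savez(n+"1.npz",**s); y,x=(190,225) if n=="top" else (215,245)
    cv2.imwrite(f"pics/{n}1.png",cv2.resize(s["pixels"][y:y+110,x:x+140,::-1],None,fx=5,fy=5,interpolation=cv2.INTER_CUBIC))
E
```

```text
time: 1.35
tool_pos: [479.4, -125.7, 238.9]
tcp_rot: [179.9, -0.1, 85.9]
ft_force: [-0.8, -0.2, -0.0]
finger_gap: -0.1
t 1.35 mm [ 0.6 -1.  48.9] shift [ 0.004 -0.007  0.326] turn [ 0.002 -0.002 -0.011] F [-0.8 -0.2 -0. ] q [-21.  -0. 111.   0.  69. -17.]
```

View pics/scene1.png

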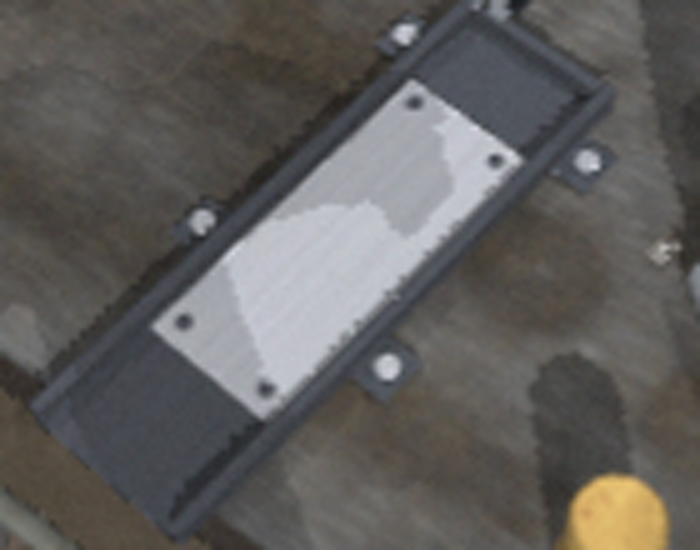

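View pics/top1.png

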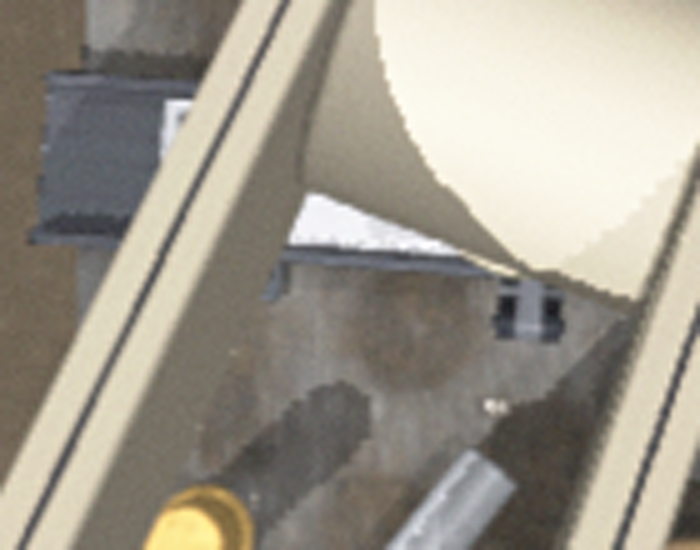

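The scene view shows the plate unmoved, with the finger tip at the frame's top around (344,216). The arm hides the tray in the top view. Next I descend behind the plate.

```bash
python3 -m jog '[{"tx":0,"ty":0,"tz":0.15,"ax":0,"ay":0,"az":0,"hand":0},{"tx":0,"ty":-0.007,"tz":0.28,"ax":0,"ay":0,"az":-0.01,"hand":0},{"tx":0,"ty":-0.007,"tz":0.34,"ax":0,"ay":0,"az":-0.01,"hand":0},{"tx":0,"ty":-0.007,"tz":0.36,"ax":0,"ay":0,"az":-0.01,"hand":0},{"tx":0,"ty":-0.007,"tz":0.36,"ax":0,"ay":0,"az":-0.01,"hand":0}]' 60; python3 go.py 478.5 -125 177 180 0 86.4;  python3 - <<'E'
from h import *
from bench import *
for n in("scene",):
    s=snapshot(n); np.savez(n+"2.npz",**s); y,x=(190,225) if n=="top" else (180,270)
    cv2.imwrite(f"pics/{n}2.png",cv2.resize(s["pixels"][y:y+110,x:x+140,::-1],None,fx=5,fy=5,interpolation=cv2.INTER_CUBIC))
E
```

```text
time: 1.87
tool_pos: [476.9, -129.9, 186.1]
tcp_rot: [-180.0, -0.0, 86.1]
ft_force: [-0.5, 0.6, 0.1]
finger_gap: 0.2
t 1.87 mm [5.  1.3 9.1] shift [0.033 0.009 0.061] turn [-0.001 -0.    -0.006] F [-0.5  0.6  0.1] q [-21.   4. 113.  -0.  63. -17.]
```

View pics/scene2.png

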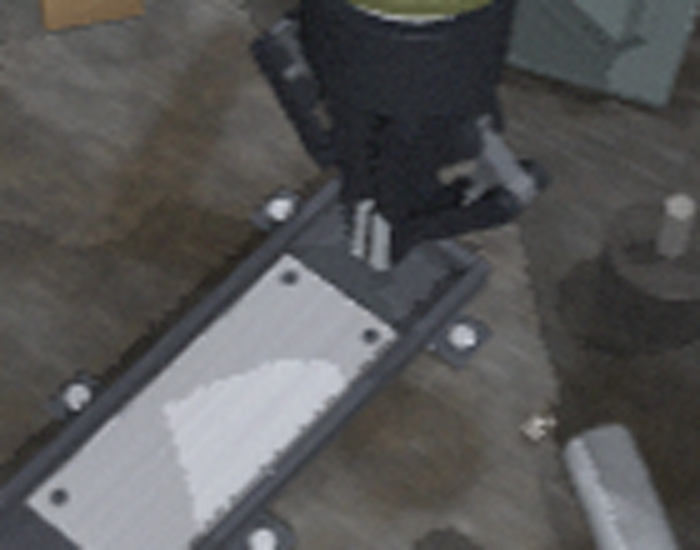

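The fingertips stand centred in the free floor behind the plate's inner end, around image px (345,232). Lowering the last few millimetres.

```bash
python3 -m jog '[{"tx":0.02,"ty":0.008,"tz":0.02,"ax":0,"ay":0,"az":0,"hand":0},{"tx":0.02,"ty":0.008,"tz":0.04,"ax":0,"ay":0,"az":0,"hand":0},{"tx":0.02,"ty":0.008,"tz":0.055,"ax":0,"ay":0,"az":0,"hand":0},{"tx":0.02,"ty":0.008,"tz":0.06,"ax":0,"ay":0,"az":0,"hand":0}]' 60; python3 go.py 478.5 -125 177 180 0 86.4
```

```text
time: 2.25
tool_pos: [478.4, -126.3, 176.7]
tcp_rot: [180.0, 0.0, 86.2]
ft_force: [0.2, -0.8, 0.7]
finger_gap: 0.0
t 2.25 mm [ 1.3 -0.  -0.3] shift [ 0.009 -0.    -0.002] turn [ 0.     0.    -0.004] F [ 0.2 -0.8  0.7] q [-21.   5. 113.  -0.  62. -17.]
```

```bash
python3 -m jog '[{"tx":0.04,"ty":0,"tz":0,"ax":0,"ay":0,"az":0,"hand":0},{"tx":0.1,"ty":0,"tz":0,"ax":0,"ay":0,"az":0,"hand":0},{"tx":0.16,"ty":0,"tz":0,"ax":0,"ay":0,"az":0,"hand":0},{"tx":0.2,"ty":0,"tz":0,"ax":0,"ay":0,"az":0,"hand":0},{"tx":0.22,"ty":0,"tz":0,"ax":0,"ay":0,"az":0,"hand":0}]' 60; python3 - <<'E'
from go import *
from h import *
plan([485.45,-15.2,177],[180,0,86.4])
s=snapshot("scene"); np.savez("scene3.npz",**s); cv2.imwrite("pics/scene3.png",cv2.resize(s["pixels"][190:330,235:375,::-1],None,fx=4,fy=4,interpolation=cv2.INTER_CUBIC))
E
```

```text
time: 2.67
tool_pos: [480.6, -92.2, 176.8]
tcp_rot: [180.0, -0.0, 86.3]
ft_force: [-0.2, -0.9, 0.1]
finger_gap: -0.1
t 2.67 mm [77.1 -0.2 -0.2] shift [ 0.514 -0.001 -0.002] turn [ 0.    -0.    -0.003] F [-0.2 -0.9  0.1] q [-17.   5. 114.   0.  62. -13.]
```

View pics/scene3.png

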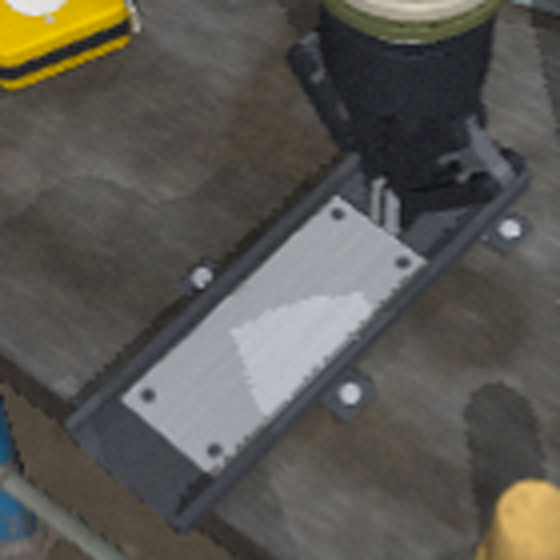

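```bash
cat > meas.py <<'E'
from h import *
def plate(s,th=105):
    im=s["pixels"].astype(int); m=((im.min(2)>th)&(im.max(2)-im.min(2)<40)).astype(np.uint8)
    P=cloud(s); m&=((P[...,2]>-8)&(P[...,2]<22)&(abs(P[...,0]-487)<50)&(P[...,1]>-120)&(P[...,1]<190)).astype(np.uint8)
    k,l,st,ce=cv2.connectedComponentsWithStats(m); i=1+np.argmax(st[1:,4]); c=max(cv2.findContours((l==i).astype(np.uint8),0,1)[0],key=len)
    r=cv2.minAreaRect(onz(s,c[:,0],7)[:,:2].astype(np.float32)); u=np.array([.0645,.998]); b=cv2.boxPoints(r)
    al=(b-[484.45,-31.2])@u; print("ctr",np.round(r[0],1),"size",np.round(r[1],1),r[2],"along ends",np.sort(al).round(1),"overhang",(al.max()-127.2).round(1))
E
python3 -c "
from meas import *
plate(load('scene0.npz'));plate(load('scene3.npz'))"
python3 -m jog '[{"tx":0.06,"ty":0,"tz":0,"ax":0,"ay":0,"az":0,"hand":0},{"tx":0.14,"ty":0,"tz":0,"ax":0,"ay":0,"az":0,"hand":0},{"tx":0.22,"ty":0,"tz":0,"ax":0,"ay":0,"az":0,"hand":0},{"tx":0.28,"ty":0,"tz":0,"ax":0,"ay":0,"az":0,"hand":0},{"tx":0.3,"ty":0,"tz":0,"ax":0,"ay":0,"az":0,"hand":0}]' 60; python3 - <<'E'
from go import *
from meas import *
plan([485.45,-15.2,177],[180,0,86.4])
s=snapshot("scene"); np.savez("scene4.npz",**s); cv2.imwrite("pics/scene4.png",cv2.resize(s["pixels"][190:330,235:375,::-1],None,fx=4,fy=4,interpolation=cv2.INTER_CUBIC))
plate(s)
E
```

```text
ctr [483.1 -30.9] size [151.1  61.6] 86.02890014648438 along ends [-75.5 -75.2  75.6  75.9] overhang -51.3
ctr [484.4  -9.7] size [159.8  61.3] 86.07231903076172 along ends [-58.6 -58.3 101.2 101.5] overhang -25.7
time: 3.13
tool_pos: [483.6, -46.9, 176.7]
tcp_rot: [-180.0, -0.0, 86.3]
ft_force: [0.6, -1.4, 0.2]
finger_gap: -0.3
t 3.13 mm [31.7 -0.2 -0.3] shift [ 0.211 -0.001 -0.002] turn [-0.    -0.    -0.003] F [ 0.6 -1.4  0.2] q [-12.   4. 114.   0.  62.  -8.]
ctr [488.3  35.6] size [158.4  60.6] 86.79283142089844 along ends [-12.6 -12.  145.8 146.4] overhang 19.2
```

View pics/scene4.png

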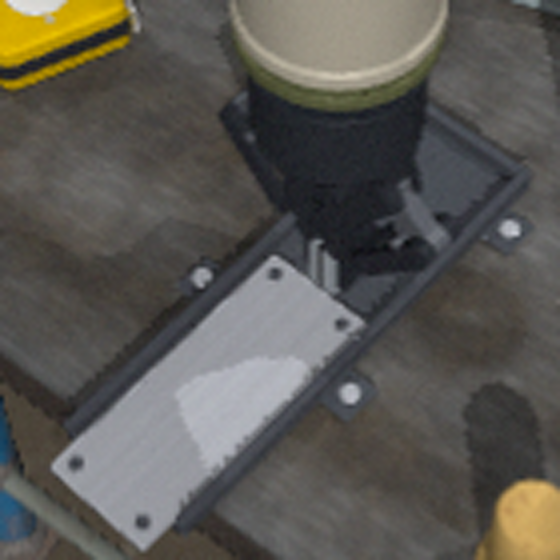

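The plate moves straight and its outer end is about 19 mm beyond the mouth, at px (250–270, 305–325). About 31 mm more to go.

```bash

python3 -m jog '[{"tx":0.06,"ty":0,"tz":0,"ax":0,"ay":0,"az":0,"hand":0},{"tx":0.12,"ty":0,"tz":0,"ax":0,"ay":0,"az":0,"hand":0},{"tx":0.17,"ty":0,"tz":0,"ax":0,"ay":0,"az":0,"hand":0},{"tx":0.195,"ty":0,"tz":0,"ax":0,"ay":0,"az":0,"hand":0},{"tx":0.2,"ty":0,"tz":0,"ax":0,"ay":0,"az":0,"hand":0}]' 60; python3 - <<'E'
from go import *
from meas import *
plan([485.45,-15.2,177],[180,0,86.4])
s=snapshot("scene"); np.savez("scene5.npz",**s)
plate(s)
E
```

```text
time: 3.6
tool_pos: [485.6, -17.8, 176.7]
tcp_rot: [-180.0, -0.0, 86.2]
ft_force: [-0.1, 0.4, 0.7]
finger_gap: 0.2
t 3.6 mm [ 2.6 -0.3 -0.3] shift [ 0.017 -0.002 -0.002] turn [-0.    -0.    -0.004] F [-0.1  0.4  0.7] q [ -8.   4. 114.   0.  62.  -4.]
ctr [489.7  65.1] size [156.9  60.7] 86.0262222290039 along ends [ 17.8  18.1 174.8 175.1] overhang 47.9
```

```bash

python3 -m jog '[{"tx":0.013,"ty":0,"tz":0,"ax":0,"ay":0,"az":0,"hand":0},{"tx":0.013,"ty":0,"tz":0,"ax":0,"ay":0,"az":0,"hand":0},{"tx":-0.06,"ty":0,"tz":0,"ax":0,"ay":0,"az":0,"hand":0},{"tx":-0.12,"ty":0,"tz":-0.08,"ax":0,"ay":0,"az":0,"hand":0},{"tx":-0.14,"ty":0,"tz":-0.28,"ax":0,"ay":0,"az":0,"hand":0}]' 60
python3 -m jog '[{"tx":0,"ty":0,"tz":-0.25,"ax":0,"ay":0,"az":0,"hand":0.4},{"tx":0,"ty":0,"tz":-0.5,"ax":0,"ay":0,"az":0,"hand":1},{"tx":0,"ty":0,"tz":-0.5,"ax":0,"ay":0,"az":0,"hand":1}]' 60
python3 - <<'E'
from go import *
from meas import *
plan([496,121,300],[180,0,86.3])
s=snapshot("scene"); np.savez("scene6.npz",**s);plate(s)
t=snapshot("top"); np.savez("top6.npz",**t)
a=cv2.resize(s["pixels"][220:340,225:325,::-1],None,fx=4,fy=4,interpolation=cv2.INTER_CUBIC)
b=cv2.resize(t["pixels"][180:300,200:300,::-1],None,fx=4,fy=4,interpolation=cv2.INTER_CUBIC)
cv2.imwrite("pics/both6.png",np.hstack([a,b]))
E
```

```text
time: 4.07
tool_pos: [481.7, -40.7, 215.0]
tcp_rot: [-179.5, -0.0, 86.2]
ft_force: [-0.1, 0.2, 0.0]
finger_gap: -0.2
time: 4.32
tool_pos: [486.9, -41.1, 302.1]
tcp_rot: [179.3, 0.1, 86.1]
ft_force: [1.0, -0.8, 1.9]
finger_gap: 35.6
t 4.32 mm [162.4  -1.8   1.8] shift [ 1.082 -0.012  0.012] turn [ 0.015  0.002 -0.003] F [ 1.  -0.8  1.9] q [-11.  -6. 110.  -0.  76.  -7.]
ctr [490.   69.8] size [150.   60.8] 86.10629272460938 along ends [ 26.1  26.3 176.1 176.3] overhang 49.1
```

View pics/both6.png

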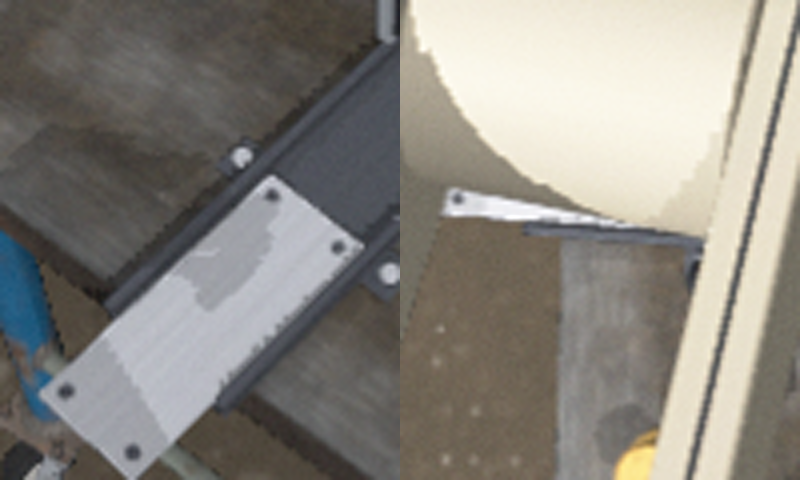

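The plate lies flat with about 49–50 mm beyond the mouth (scene px ~(235–260, 317–340)), square to the tray. Next I move above the overhang with the jaws open.

```bash

python3 -m jog '[{"tx":0.22,"ty":0,"tz":0,"ax":0,"ay":0,"az":0,"hand":1},{"tx":0.48,"ty":0,"tz":0,"ax":0,"ay":0,"az":0,"hand":1},{"tx":0.74,"ty":0,"tz":0,"ax":0,"ay":0,"az":0,"hand":1},{"tx":0.95,"ty":0,"tz":0,"ax":0,"ay":0,"az":0,"hand":1},{"tx":1,"ty":0,"tz":0,"ax":0,"ay":0,"az":0,"hand":1}]' 100
python3 -m jog '[{"tx":0.06,"ty":0,"tz":0,"ax":0,"ay":0,"az":0,"hand":1},{"tx":0.06,"ty":0,"tz":0,"ax":0,"ay":0,"az":0,"hand":1}]' 100
python3 go.py 493.8 119.7 156 180 0 86.3
```

```text
time: 4.83
tool_pos: [493.4, 113.2, 291.9]
tcp_rot: [-179.8, -0.1, 86.3]
ft_force: [0.4, -0.8, -0.0]
finger_gap: 85.6
time: 5.0
tool_pos: [494.3, 119.6, 292.3]
tcp_rot: [-179.9, 0.0, 86.3]
ft_force: [-0.3, 0.8, -0.2]
finger_gap: 85.3
t 5.0 mm [ 1.000e-01 -2.000e-01  1.363e+02] shift [ 0.001 -0.002  0.909] turn [-0.003  0.    -0.001] F [-0.3  0.8 -0.2] q [  8.  -2. 107.   0.  75.  12.]
```

```bash

python3 -m jog '[{"tx":0,"ty":0,"tz":0.2,"ax":0,"ay":0,"az":0,"hand":1},{"tx":0,"ty":0,"tz":0.45,"ax":0,"ay":0,"az":0,"hand":1},{"tx":0,"ty":0,"tz":0.6,"ax":0,"ay":0,"az":0,"hand":1},{"tx":0,"ty":0,"tz":0.65,"ax":0,"ay":0,"az":0,"hand":1},{"tx":0,"ty":0,"tz":0.65,"ax":0,"ay":0,"az":0,"hand":1}]' 100
python3 go.py 493.8 119.7 156 180 0 86.3
python3 - <<'E'
from go import *
from meas import *
s=snapshot("scene"); t=snapshot("top")
a=cv2.resize(s["pixels"][200:340,205:305,::-1],None,fx=4,fy=4,interpolation=cv2.INTER_CUBIC)
b=cv2.resize(t["pixels"][160:300,180:280,::-1],None,fx=4,fy=4,interpolation=cv2.INTER_CUBIC)
cv2.imwrite("pics/both7.png",np.hstack([a,b]))
E
```

```text
time: 5.42
tool_pos: [493.2, 117.6, 193.4]
tcp_rot: [-179.7, 0.1, 86.1]
ft_force: [-0.4, -0.7, -0.2]
finger_gap: 85.4
t 5.42 mm [ 2.2  0.6 37.4] shift [0.015 0.004 0.249] turn [-0.007  0.002 -0.004] F [-0.4 -0.7 -0.2] q [  8.   6. 111.  -0.  64.  12.]
```

View pics/both7.png

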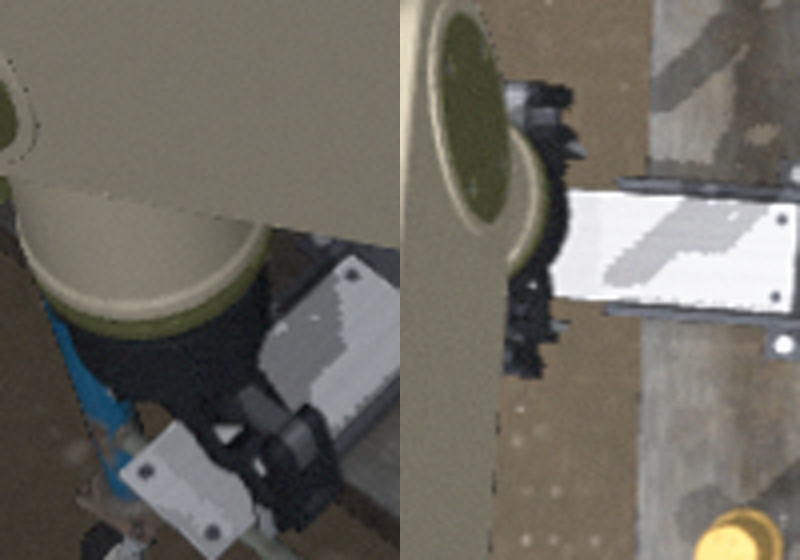

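The jaws straddle the overhanging end (top px ~(310–320, 180–255)) and stay clear of the rail ends. Lowering and closing.

```bash

python3 -m jog '[{"tx":0.005,"ty":0,"tz":0.1,"ax":0,"ay":0,"az":0,"hand":1},{"tx":0.005,"ty":0,"tz":0.2,"ax":0,"ay":0,"az":0,"hand":1},{"tx":0.005,"ty":0,"tz":0.24,"ax":0,"ay":0,"az":0,"hand":1},{"tx":0.005,"ty":0,"tz":0.25,"ax":0,"ay":0,"az":0,"hand":1},{"tx":0.005,"ty":0,"tz":0.25,"ax":0,"ay":0,"az":0,"hand":1}]' 100
python3 go.py 493.8 119.7 156 180 0 86.3
```

```text
time: 5.93
tool_pos: [495.3, 119.7, 159.6]
tcp_rot: [179.9, -0.0, 86.2]
ft_force: [-0.9, 0.6, -0.3]
finger_gap: 85.3
t 5.93 mm [-0.1 -1.5  3.6] shift [-0.001 -0.01   0.024] turn [ 0.001 -0.    -0.003] F [-0.9  0.6 -0.3] q [  8.   9. 111.  -0.  60.  12.]
```

```bash

python3 -m jog '[{"tx":0,"ty":-0.008,"tz":0.022,"ax":0,"ay":0,"az":0,"hand":1},{"tx":0,"ty":-0.008,"tz":0.022,"ax":0,"ay":0,"az":0,"hand":0.6},{"tx":0,"ty":-0.008,"tz":0.022,"ax":0,"ay":0,"az":0,"hand":0.4},{"tx":0,"ty":-0.008,"tz":0.022,"ax":0,"ay":0,"az":0,"hand":0.4},{"tx":0,"ty":-0.008,"tz":0.022,"ax":0,"ay":0,"az":0,"hand":0.4}]' 100
python3 go.py 493.8 119.7 156 180 0 86.3
```

```text
time: 6.35
tool_pos: [493.9, 120.0, 156.3]
tcp_rot: [180.0, -0.0, 86.2]
ft_force: [-2.4, -0.3, 5.9]
finger_gap: 57.2
t 6.35 mm [-0.3 -0.1  0.3] shift [-0.002 -0.001  0.002] turn [ 0.001 -0.    -0.002] F [-2.4 -0.3  5.9] q [  8.   9. 111.  -0.  59.  12.]
```

```bash

python3 -m jog '[{"tx":0,"ty":0,"tz":0,"ax":0,"ay":0,"az":0,"hand":0.4},{"tx":0,"ty":0,"tz":0,"ax":0,"ay":0,"az":0,"hand":0.4}]' 100
python3 - <<'E'
from go import *
from meas import *
s=snapshot("scene"); t=snapshot("top")
np.savez("scene8.npz",**s);np.savez("top8.npz",**t)
a=cv2.resize(s["pixels"][200:340,205:305,::-1],None,fx=4,fy=4,interpolation=cv2.INTER_CUBIC)
b=cv2.resize(t["pixels"][160:300,180:280,::-1],None,fx=4,fy=4,interpolation=cv2.INTER_CUBIC)
cv2.imwrite("pics/both8.png",np.hstack([a,b]))
P=cloud(t); m=(t["pixels"].min(2)>120)&(abs(P[...,0]-490)<30)&(P[...,1]>-20)&(P[...,1]<140)
for y in range(-10,120,10):
    k=m&(abs(P[...,1]-y)<5); print(y,k.sum(),np.median(P[k][:,2]).round(1) if k.any() else "")
E
```

```text
time: 6.52
tool_pos: [493.9, 120.0, 156.4]
tcp_rot: [180.0, -0.0, 86.2]
ft_force: [-2.5, 0.2, 6.6]
finger_gap: 57.3
-10 15 4.5
0 122 9.3
10 115 9.1
20 127 8.6
30 118 8.5
40 127 8.5
50 192 9.6
60 418 403.8
70 343 402.9
80 304 192.3
90 433 389.4
100 457 389.1
110 405 390.2
```

View pics/both8.png

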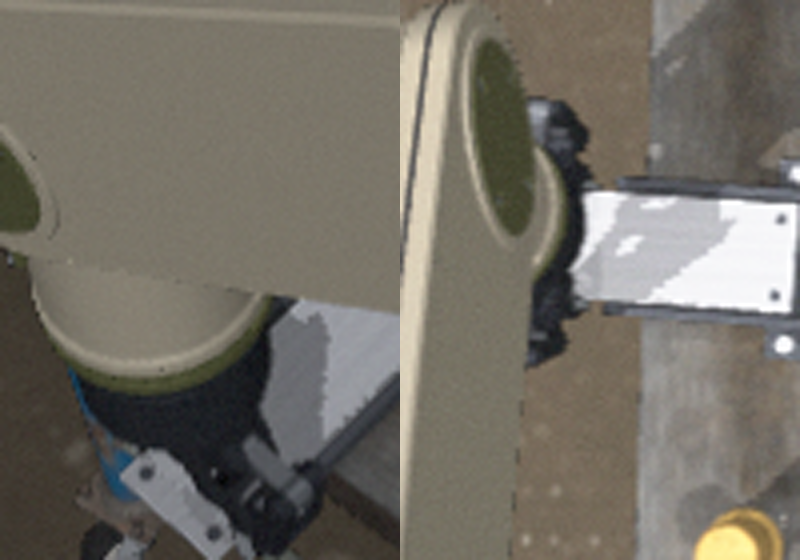

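The plate is still flat, at roughly constant height 8–9 mm along its length, with the jaws on both long sides. The gap reads 57 mm rather than 60, which fits pad compression. I lift a little and recheck.

```bash

python3 -m jog '[{"tx":0,"ty":0,"tz":-0.03,"ax":0,"ay":0,"az":0,"hand":0.4},{"tx":0,"ty":0,"tz":-0.1,"ax":0,"ay":0,"az":0,"hand":0.4},{"tx":0,"ty":0,"tz":-0.2,"ax":0,"ay":0,"az":0,"hand":0.4},{"tx":0,"ty":0,"tz":-0.25,"ax":0,"ay":0,"az":0,"hand":0.4},{"tx":0,"ty":0,"tz":-0.25,"ax":0,"ay":0,"az":0,"hand":0.4}]' 100
python3 - <<'E'
from go import *
from meas import *
plan([493.8,119.7,350],[180,0,86.3])
s=snapshot("scene"); t=snapshot("top")
np.savez("scene9.npz",**s);np.savez("top9.npz",**t)
a=cv2.resize(s["pixels"][200:340,205:305,::-1],None,fx=4,fy=4,interpolation=cv2.INTER_CUBIC)
b=cv2.resize(t["pixels"][160:300,180:280,::-1],None,fx=4,fy=4,interpolation=cv2.INTER_CUBIC)
cv2.imwrite("pics/both9.png",np.hstack([a,b]))
P=cloud(t); m=(t["pixels"].min(2)>100)&(abs(P[...,0]-490)<30)&(P[...,1]>-20)&(P[...,1]<140)&(P[...,2]<100)&(P[...,2]>20)
Q=P[m];A=np.c_[Q-Q.mean(0)];n=np.linalg.svd(A)[2][2];n*=np.sign(n[2]);print(Q.mean(0),len(Q),"normal",n, "rms",np.std(A@n))
E
```

```text
time: 7.03
tool_pos: [494.9, 120.1, 195.6]
tcp_rot: [179.8, -0.1, 86.2]
ft_force: [1.1, 0.7, -1.1]
finger_gap: 56.9
t 7.03 mm [  -0.3   -0.4 -154.4] shift [-0.002 -0.003 -1.029] turn [ 0.005 -0.001 -0.003] F [ 1.1  0.7 -1.1] q [  8.   6. 111.   0.  64.  12.]
[490.1276645   54.98690231  43.97936964] 1558 normal [ 3.22806012e-05 -1.51478111e-02  9.99885265e-01] rms 2.6565165219182556
```

View pics/both9.png

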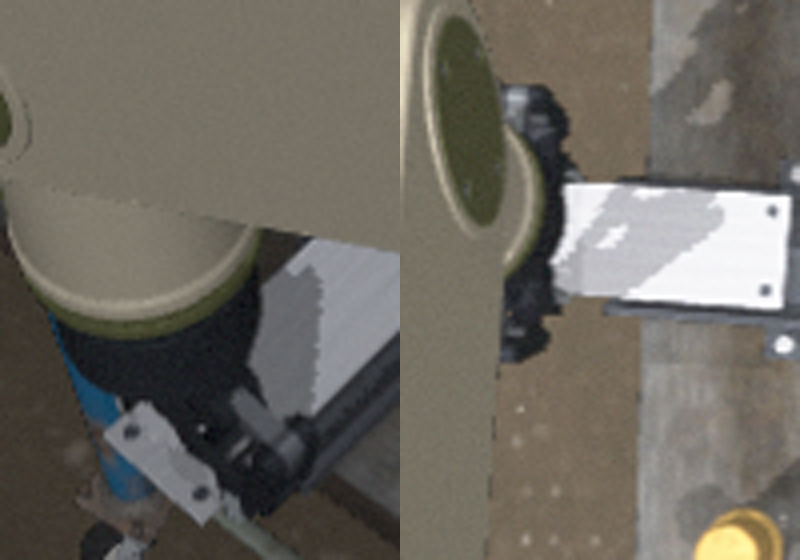

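Lifted cleanly: the plate is level within about 1° and its long edges are still square to the jaws. The target pose over the stand comes next.

```bash
cat > tgt.py <<'E'
from go import *
def tcp(up=0,off=0,lat=0,seat=(522,-293.2,77.8),yaw=15.9,p=-37.5):
    R=Ro.from_euler('xyz',[180,-38,yaw],degrees=True).as_matrix(); N=-R[:,2]
    return np.array(seat)+(50.3+up)*R[:,0]+(151.5+off)*N+lat*R[:,1],[180,p,yaw]
if __name__=="__main__":
    a=[float(x) for x in sys.argv[1:]]; P=tcp(*a); print(P[0].round(1),P[1]); plan(*P)
E
python3 -m jog '[{"tx":0,"ty":0,"tz":-0.15,"ax":0,"ay":0,"az":0,"hand":0.4},{"tx":0,"ty":0,"tz":-0.35,"ax":0,"ay":0,"az":0,"hand":0.4},{"tx":0,"ty":0,"tz":-0.55,"ax":0,"ay":0,"az":0,"hand":0.4},{"tx":0,"ty":0,"tz":-0.75,"ax":0,"ay":0,"az":0,"hand":0.4},{"tx":-0.05,"ty":0,"tz":-0.85,"ax":0,"ay":0,"az":0.05,"hand":0.4}]' 100
python3 tgt.py 5 70
```

```text
time: 7.55
tool_pos: [493.7, 113.2, 323.6]
tcp_rot: [179.8, -0.1, 84.0]
ft_force: [1.3, 0.0, -0.2]
finger_gap: 57.0
[ 432.8 -318.6  286.4] [180, -37.5, 15.9]
t 7.55 mm [-435.9  -15.7   36.6] shift [-2.906 -0.105  0.244] turn [-0.492  0.727  1.457] F [ 1.3  0.  -0.2] q [  7.  -4. 106.   0.  78.  13.]
```

```bash

python3 -m jog '[{"tx":-0.15,"ty":0,"tz":0,"ax":0,"ay":0,"az":0.1,"hand":0.4},{"tx":-0.35,"ty":0,"tz":0,"ax":0,"ay":0,"az":0.22,"hand":0.4},{"tx":-0.55,"ty":0,"tz":0,"ax":0,"ay":0,"az":0.34,"hand":0.4},{"tx":-0.75,"ty":0,"tz":0,"ax":0,"ay":0,"az":0.46,"hand":0.4},{"tx":-0.95,"ty":0,"tz":0,"ax":0,"ay":0,"az":0.58,"hand":0.4}]' 100
python3 tgt.py 5 70
```

```text
time: 7.97
tool_pos: [477.3, -30.4, 319.4]
tcp_rot: [-179.9, 0.0, 57.6]
ft_force: [1.3, -0.9, -1.5]
finger_gap: 56.9
[ 432.8 -318.6  286.4] [180, -37.5, 15.9]
t 7.97 mm [-267.2  116.9   33. ] shift [-1.782  0.779  0.22 ] turn [-0.304  0.797  0.892] F [ 1.3 -0.9 -1.5] q [-10.  -8. 110.   0.  78.  23.]
```

```bash

python3 -m jog '[{"tx":-0.16,"ty":0.07,"tz":0,"ax":0,"ay":0,"az":0.12,"hand":0.4},{"tx":-0.35,"ty":0.15,"tz":0,"ax":0,"ay":0,"az":0.24,"hand":0.4},{"tx":-0.54,"ty":0.23,"tz":0,"ax":0,"ay":0,"az":0.36,"hand":0.4},{"tx":-0.73,"ty":0.31,"tz":0,"ax":0,"ay":0,"az":0.48,"hand":0.4},{"tx":-0.9,"ty":0.39,"tz":0,"ax":0,"ay":0,"az":0.6,"hand":0.4}]' 100
python3 tgt.py 5 70
```

```text
time: 8.38
tool_pos: [454.8, -176.2, 319.3]
tcp_rot: [-179.9, 0.1, 30.6]
ft_force: [0.2, 0.1, -0.8]
finger_gap: 57.1
[ 432.8 -318.6  286.4] [180, -37.5, 15.9]
t 8.38 mm [-91.3 111.5  32.9] shift [-0.609  0.743  0.219] turn [-0.108  0.83   0.313] F [ 0.2  0.1 -0.8] q [-27.  -7. 109.  -0.  78.  32.]
```

```bash

python3 -m jog '[{"tx":-0.1,"ty":0.12,"tz":0,"ax":-0.015,"ay":0.12,"az":0.04,"hand":0.4},{"tx":-0.22,"ty":0.27,"tz":0,"ax":-0.03,"ay":0.25,"az":0.09,"hand":0.4},{"tx":-0.34,"ty":0.42,"tz":0,"ax":-0.05,"ay":0.38,"az":0.14,"hand":0.4},{"tx":-0.46,"ty":0.57,"tz":0,"ax":-0.065,"ay":0.51,"az":0.19,"hand":0.4},{"tx":-0.55,"ty":0.68,"tz":0,"ax":-0.08,"ay":0.62,"az":0.235,"hand":0.4}]' 100
python3 tgt.py 5 70
```

```text
time: 8.8
tool_pos: [436.2, -306.7, 319.8]
tcp_rot: [178.9, -28.3, 20.1]
ft_force: [0.4, 0.6, -1.8]
finger_gap: 57.0
[ 432.8 -318.6  286.4] [180, -37.5, 15.9]
t 8.8 mm [-22.3   9.5  26.1] shift [-0.149  0.064  0.174] turn [-0.027  0.203  0.08 ] F [ 0.4  0.6 -1.8] q [-50.  -6. 111.  29.  67.  11.]
```

```bash

python3 -m jog '[{"tx":-0.05,"ty":0.03,"tz":0.05,"ax":-0.01,"ay":0.08,"az":0.03,"hand":0.4},{"tx":-0.12,"ty":0.06,"tz":0.1,"ax":-0.02,"ay":0.16,"az":0.06,"hand":0.4},{"tx":-0.149,"ty":0.064,"tz":0.15,"ax":-0.027,"ay":0.2,"az":0.08,"hand":0.4},{"tx":-0.149,"ty":0.064,"tz":0.17,"ax":-0.027,"ay":0.2,"az":0.08,"hand":0.4},{"tx":-0.149,"ty":0.064,"tz":0.17,"ax":-0.027,"ay":0.2,"az":0.08,"hand":0.4}]' 100
python3 tgt.py 5 70
python3 - <<'E'
from meas import *
from bench import *
s=snapshot("scene"); t=snapshot("top")
np.savez("scene10.npz",**s);np.savez("top10.npz",**t)
a=cv2.resize(s["pixels"][90:230,320:420,::-1],None,fx=4,fy=4,interpolation=cv2.INTER_CUBIC)
b=cv2.resize(t["pixels"][150:290,370:470,::-1],None,fx=4,fy=4,interpolation=cv2.INTER_CUBIC)
cv2.imwrite("pics/both10.png",np.hstack([a,b]))
E
```

```text
time: 9.22
tool_pos: [432.6, -316.2, 285.4]
tcp_rot: [-179.8, -37.0, 16.0]
ft_force: [0.2, 0.3, -1.7]
finger_gap: 56.8
[ 432.8 -318.6  286.4] [180, -37.5, 15.9]
t 9.22 mm [ 0.2  2.3 -1.1] shift [ 0.001  0.016 -0.007] turn [-0.006  0.012  0.001] F [ 0.2  0.3 -1.7] q [-53.  -4. 114.  40.  62.   4.]
```

View pics/both10.png

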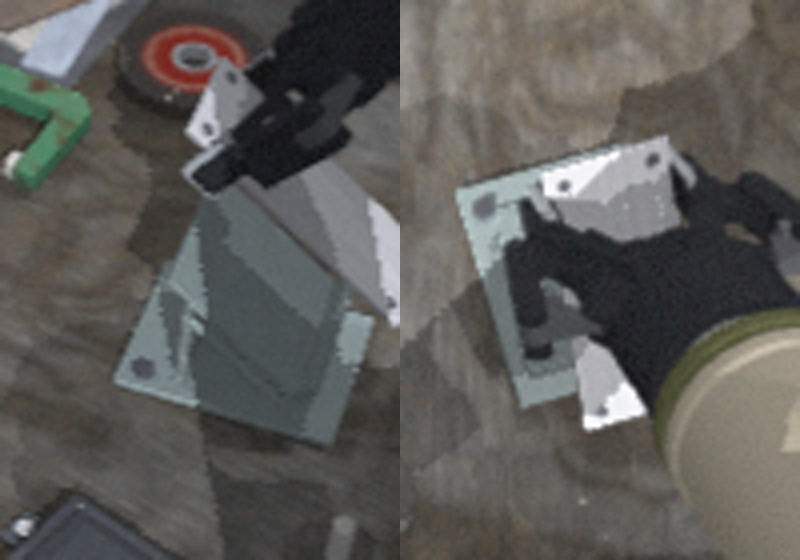

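```bash
cat > pl.py <<'E'
from meas import *
def pfit(f,seat=np.array([522,-293.2,77.8]),yaw=15.9,lo=30,hi=110,th=100,box=None):
    t=load(f);P=cloud(t);a,b=np.radians(yaw),np.radians(38)
    X=np.array([np.cos(a)*np.cos(b),np.sin(a)*np.cos(b),np.sin(b)]);Y=np.array([-np.sin(a),np.cos(a),0]);N=np.cross(X,Y)
    L=(P-seat)@np.c_[X,Y,N]; im=t["pixels"].astype(int)
    m=(L[...,2]>lo)&(L[...,2]<hi)&(abs(L[...,1])<45)&(abs(L[...,0])<110)&(im.min(2)>th)&(im.max(2)-im.min(2)<22)
    m=cv2.erode(m.astype(np.uint8),np.ones((2,2),np.uint8))>0
    Q=L[m];A=np.c_[Q[:,:2],np.ones(len(Q))]
    for _ in range(5):
        c=np.linalg.lstsq(A,Q[:,2],rcond=None)[0]; r=Q[:,2]-A@c; k=abs(r)<6; A,Q=A[k],Q[k]
    print(f,len(Q),"h at seat %.1f slope-x %.2f deg slope-y %.2f deg"%(c[2],*np.degrees(np.arctan(c[:2]))),"x",np.percentile(Q[:,0],[1,99]).round(1),"y",np.percentile(Q[:,1],[1,99]).round(1))
    return t,L,m,c
if __name__=="__main__":
    pfit("top10.npz",th=95);pfit("scene10.npz",th=95)
    pfit("top0.npz",lo=-10,hi=10,th=40);pfit("scene0.npz",lo=-10,hi=10,th=40)
E
python3 pl.py
```

```text
top10.npz 789 h at seat 71.5 slope-x -0.67 deg slope-y 0.35 deg x [-70.3  76.9] y [-25.9  35.8]
scene10.npz 819 h at seat 70.7 slope-x -0.30 deg slope-y 0.65 deg x [-72.2  72.9] y [-23.4  35. ]
top0.npz 1618 h at seat -1.6 slope-x -0.07 deg slope-y 0.27 deg x [-108.2   18.4] y [-43.7  41.8]
scene0.npz 1183 h at seat -0.8 slope-x 0.18 deg slope-y 0.07 deg x [-108.7   15.8] y [-41.6  43.5]
```

```bash
python3 - <<'E'
from pl import *
seat=np.array([522,-293.2,77.8]);a,b=np.radians(15.9),np.radians(38)
X=np.array([np.cos(a)*np.cos(b),np.sin(a)*np.cos(b),np.sin(b)]);Y=np.array([-np.sin(a),np.cos(a),0]);N=np.cross(X,Y)
for f in("top10.npz","scene10.npz"):
    t,L,m,c=pfit(f,th=90)
    # recast pixels on the plate plane (ray, not depth)
    v,u=np.nonzero(m); C,d,_=ray(t,np.c_[u,v]); p0=seat+c[2]*N; n=N-c[0]*X-c[1]*Y
    W=C+d*(((p0-C)@n)/(d@n))[:,None]; l=(W-seat)@np.c_[X,Y]
    for x in range(-80,85,8):
        k=abs(l[:,0]-x)<4
        if k.sum()>3: print(x,k.sum(),l[k,1].min().round(1),l[k,1].max().round(1))
E
```

```text
top10.npz 797 h at seat 71.5 slope-x -0.66 deg slope-y 0.31 deg x [-70.2  76.9] y [-26.5  35.9]
-72 22 3.5 30.5
-64 42 5.0 30.2
-56 36 8.1 31.2
-48 35 9.8 31.3
-40 28 12.6 31.0
-32 27 15.6 31.4
-24 13 20.8 31.1
8 5 28.4 31.9
32 41 -26.0 3.5
40 71 -24.6 19.7
48 98 -35.5 26.2
56 117 -35.7 36.6
64 133 -32.6 41.2
72 126 -27.7 40.9
80 23 -24.7 30.3
scene10.npz 842 h at seat 70.7 slope-x -0.29 deg slope-y 0.69 deg x [-72.1  72.9] y [-23.4  34.9]
-72 39 -23.3 34.9
-64 63 -23.4 32.4
-56 62 -23.5 32.2
-48 67 -23.6 32.0
-40 60 -23.8 33.9
-32 64 -23.8 31.4
-24 67 -24.0 31.2
-16 65 -21.7 31.0
-8 63 -21.9 32.7
0 60 -21.9 32.6
8 42 -5.8 32.3
16 21 12.2 32.1
48 4 -18.3 -11.4
56 47 -20.7 38.9
64 77 -23.1 57.4
72 52 -21.0 34.3
```

```bash

python3 -m jog '[{"tx":0,"ty":0.01,"tz":0.06,"ax":0,"ay":0.01,"az":0,"hand":0.4},{"tx":0,"ty":0.02,"tz":0.16,"ax":0,"ay":0.01,"az":0,"hand":0.4},{"tx":0,"ty":0.02,"tz":0.26,"ax":0,"ay":0.01,"az":0,"hand":0.4},{"tx":0,"ty":0.02,"tz":0.34,"ax":0,"ay":0.01,"az":0,"hand":0.4},{"tx":0,"ty":0.02,"tz":0.36,"ax":0,"ay":0.01,"az":0,"hand":0.4}]' 100
python3 tgt.py 5 15
python3 - <<'E'
from meas import *
from bench import *
s=snapshot("scene"); t=snapshot("top")
np.savez("scene11.npz",**s);np.savez("top11.npz",**t)
a=cv2.resize(s["pixels"][90:230,320:420,::-1],None,fx=4,fy=4,interpolation=cv2.INTER_CUBIC)
b=cv2.resize(t["pixels"][150:290,370:470,::-1],None,fx=4,fy=4,interpolation=cv2.INTER_CUBIC)
cv2.imwrite("pics/both11.png",np.hstack([a,b]))
E
python3 -c "
from pl import *
pfit('top11.npz',th=90,lo=8,hi=28);pfit('scene11.npz',th=90,lo=8,hi=28)"
```

```text
time: 9.73
tool_pos: [466.2, -309.4, 242.7]
tcp_rot: [-179.9, -37.5, 16.2]
ft_force: [0.2, 1.1, -1.7]
finger_gap: 56.3
[ 465.3 -309.3  243. ] [180, -37.5, 15.9]
t 9.73 mm [-0.5 -0.3 -0.8] shift [-0.003 -0.002 -0.005] turn [-0.006 -0.     0.005] F [ 0.2  1.1 -1.7] q [-50.   2. 113.  42.  56.   2.]
top11.npz 729 h at seat 15.4 slope-x 0.40 deg slope-y 0.83 deg x [-79.2  77.7] y [-27.6  32.7]
scene11.npz 798 h at seat 16.2 slope-x 0.08 deg slope-y 0.51 deg x [-70.2  74.9] y [-26.  32.]
```

View pics/both11.png

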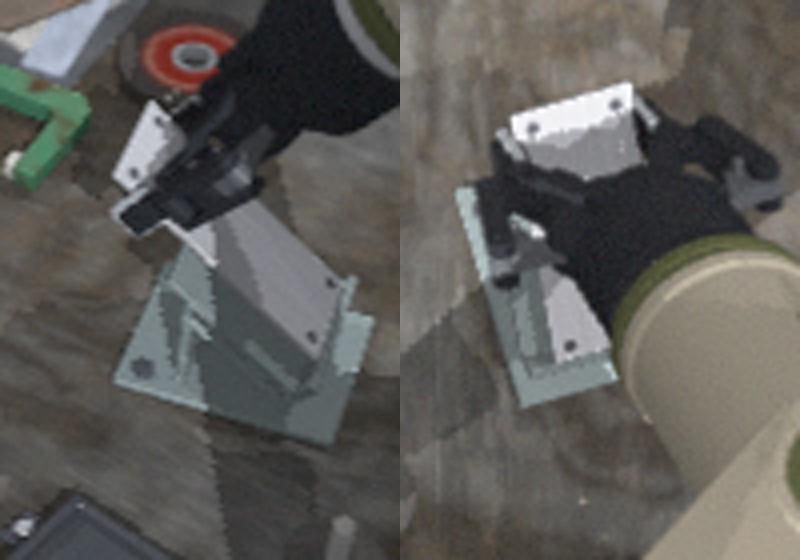

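The plate is parallel to the rest and about 15 mm above it, with its lower end near scene px (398,178), just inside the ledge. A fine shift and then the descent.

```bash

python3 -m jog '[{"tx":0.01,"ty":0.008,"tz":0.01,"ax":0,"ay":0,"az":0,"hand":0.4},{"tx":0.01,"ty":0.008,"tz":0.03,"ax":0,"ay":0,"az":0,"hand":0.4},{"tx":0.01,"ty":0.008,"tz":0.055,"ax":0,"ay":0,"az":0,"hand":0.4},{"tx":0.01,"ty":0.008,"tz":0.065,"ax":0,"ay":0,"az":0,"hand":0.4},{"tx":0.01,"ty":0.008,"tz":0.065,"ax":0,"ay":0,"az":0,"hand":0.4}]' 100
python3 tgt.py 5 5 | tail -1
python3 -m jog '[{"tx":0,"ty":0,"tz":0.007,"ax":0,"ay":0,"az":0,"hand":0.4},{"tx":0,"ty":0,"tz":0.013,"ax":0,"ay":0,"az":0,"hand":0.4},{"tx":0,"ty":0,"tz":0.013,"ax":0,"ay":0,"az":0,"hand":0.4}]' 100
python3 tgt.py 5 3 | tail -1
```

```text
time: 10.25
tool_pos: [472.6, -309.7, 237.4]
tcp_rot: [-180.0, -37.6, 16.1]
ft_force: [0.1, 0.6, -1.4]
finger_gap: 56.4
t 10.25 mm [-2.  -2.3  1.3] shift [-0.013 -0.015  0.009] turn [-0.003 -0.001  0.004] F [ 0.1  0.6 -1.4] q [-49.   4. 112.  43.  55.   2.]
time: 10.5
tool_pos: [473.7, -309.4, 236.0]
tcp_rot: [180.0, -37.6, 16.1]
ft_force: [-0.2, 0.5, -1.1]
finger_gap: 57.0
t 10.5 mm [-2.  -2.4  1.5] shift [-0.013 -0.016  0.01 ] turn [-0.003 -0.001  0.004] F [-0.2  0.5 -1.1] q [-49.   4. 112.  43.  55.   2.]
```

```bash

python3 - <<'E'
from meas import *
from bench import *
s=snapshot("scene"); np.savez("scene12.npz",**s); t=snapshot("top"); np.savez("top12.npz",**t)
def z(s,x,y): 
    a=cv2.convertScaleAbs(cv2.resize(s["pixels"][y:y+80,x:x+57,::-1],None,fx=7,fy=7,interpolation=cv2.INTER_CUBIC),alpha=1.5)
    for i in range(0,80,10): cv2.putText(a,str(y+i),(0,i*7+4),0,.35,(0,255,255),1); cv2.putText(a,str(x+i),(i*7,10),0,.35,(0,255,255),1)
    return a
cv2.imwrite("pics/both12.png",np.hstack([z(s,362,130),z(t,380,180)]))
E
```

```text
(no output)
```

View pics/both12.png

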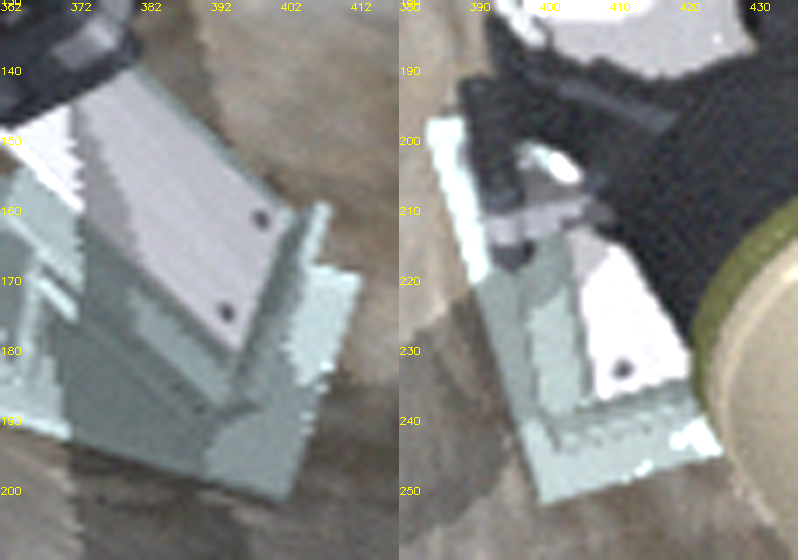

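```bash

python3 - <<'E'
from pl import *
seat=np.array([522,-293.2,77.8]);a,b=np.radians(15.9),np.radians(38)
X=np.array([np.cos(a)*np.cos(b),np.sin(a)*np.cos(b),np.sin(b)]);Y=np.array([-np.sin(a),np.cos(a),0]);N=np.cross(X,Y)
def on(f,uv,h):
    t=load(f);C,d,_=ray(t,uv); p0=seat+h*N; W=C+d*(((p0-C)@N)/(d@N))[:,None]; print(f,h,((W-seat)@np.c_[X,Y]).round(1).tolist())
h=6.5
for k,lo,hi in(("top12.npz",2,14),("scene12.npz",2,14)): pfit(k,lo=lo,hi=hi,th=125)
on("scene12.npz",[(395.5,180),(403.7,160.5),(381.5,166),(383,141.5)],h); on("scene12.npz",[(393,188.5),(407,161)],-2)
on("top12.npz",[(407,237),(404.5,222),(421,232.5)],h); on("top12.npz",[(399,238),(396.7,222)],-2)
E
```

```text
top12.npz 612 h at seat 5.8 slope-x -0.07 deg slope-y 0.73 deg x [-67.9  79.4] y [-29.   26.9]
scene12.npz 409 h at seat 6.5 slope-x -0.11 deg slope-y 0.35 deg x [-64.6  76.9] y [-26.   28.1]
scene12.npz 6.5 [[-69.9, 28.5], [-72.0, -35.5], [-25.8, 26.4], [-6.1, -33.5]]
scene12.npz -2 [[-76.9, 43.8], [-86.1, -52.3]]
top12.npz 6.5 [[-68.5, 30.1], [-29.6, 30.1], [-67.2, -0.9]]
top12.npz -2 [[-71.9, 45.5], [-30.3, 44.4]]
```

Both views agree: the side margin of plate to rest is about 15 mm (ideal 15), and the lower end is about 5 mm above the ledge. Lowering to contact.

```bash

python3 -m jog '[{"tx":0,"ty":0,"tz":0.007,"ax":0,"ay":0,"az":0,"hand":0.4},{"tx":0,"ty":0,"tz":0.014,"ax":0,"ay":0,"az":0,"hand":0.4},{"tx":0,"ty":0,"tz":0.018,"ax":0,"ay":0,"az":0,"hand":0.4},{"tx":0,"ty":0,"tz":0.018,"ax":0,"ay":0,"az":0,"hand":0.4}]' 100
python3 tgt.py 5 0 | tail -1
python3 -m jog '[{"tx":0,"ty":0,"tz":0.006,"ax":0,"ay":0,"az":0,"hand":0.4},{"tx":0,"ty":0,"tz":0.01,"ax":0,"ay":0,"az":0,"hand":0.4},{"tx":0,"ty":0,"tz":0.01,"ax":0,"ay":0,"az":0,"hand":0.4}]' 100
python3 tgt.py 5 0 | tail -1
```

```text
time: 10.93
tool_pos: [475.4, -308.9, 233.8]
tcp_rot: [-180.0, -37.6, 16.1]
ft_force: [-0.8, -0.7, -2.0]
finger_gap: 57.1
t 10.93 mm [-2.  -2.3  1.7] shift [-0.013 -0.015  0.011] turn [-0.003 -0.001  0.004] F [-0.8 -0.7 -2. ] q [-49.   4. 112.  43.  55.   2.]
time: 11.18
tool_pos: [476.3, -308.7, 232.9]
tcp_rot: [180.0, -37.6, 16.1]
ft_force: [-2.3, 0.3, 0.8]
finger_gap: 56.6
t 11.18 mm [-2.2 -2.4  0.4] shift [-0.014 -0.016  0.003] turn [-0.003 -0.001  0.004] F [-2.3  0.3  0.8] q [-49.   4. 112.  43.  54.   2.]
```

Contact felt (about 3–4 N along the slope normal). Now I slide it down towards the ledge.

```bash

python3 -m jog '[{"tx":-0.01,"ty":0,"tz":0.003,"ax":0,"ay":0,"az":0,"hand":0.4},{"tx":-0.02,"ty":0,"tz":0.003,"ax":0,"ay":0,"az":0,"hand":0.4},{"tx":-0.02,"ty":0,"tz":0.003,"ax":0,"ay":0,"az":0,"hand":0.4}]' 100
python3 tgt.py 0 0 | tail -1
python3 -m jog '[{"tx":-0.006,"ty":0,"tz":0,"ax":0,"ay":0,"az":0,"hand":0.4},{"tx":-0.01,"ty":0,"tz":0,"ax":0,"ay":0,"az":0,"hand":0.4},{"tx":-0.01,"ty":0,"tz":0,"ax":0,"ay":0,"az":0,"hand":0.4}]' 100
python3 tgt.py 0 0 | tail -1
```

```text
time: 11.43
tool_pos: [474.2, -309.6, 231.0]
tcp_rot: [179.9, -37.6, 16.1]
ft_force: [-0.6, -1.4, 1.9]
finger_gap: 56.5
t 11.43 mm [-4.3 -2.7  0.3] shift [-0.028 -0.018  0.002] turn [-0.002 -0.002  0.004] F [-0.6 -1.4  1.9] q [-49.   4. 112.  43.  54.   1.]
time: 11.68
tool_pos: [473.1, -309.9, 230.0]
tcp_rot: [179.9, -37.6, 16.1]
ft_force: [-0.2, -0.1, 4.1]
finger_gap: 56.4
t 11.68 mm [-2.7 -2.6  0.2] shift [-0.018 -0.018  0.001] turn [-0.002 -0.002  0.004] F [-0.2 -0.1  4.1] q [-49.   4. 112.  43.  54.   1.]
```

```bash

python3 -m jog '[{"tx":0,"ty":0,"tz":0,"ax":0,"ay":0,"az":0,"hand":0.8},{"tx":0,"ty":0,"tz":0,"ax":0,"ay":0,"az":0,"hand":1},{"tx":0,"ty":0,"tz":0,"ax":0,"ay":0,"az":0,"hand":1},{"tx":0,"ty":0,"tz":0,"ax":0,"ay":0,"az":0,"hand":1},{"tx":0,"ty":0,"tz":0,"ax":0,"ay":0,"az":0,"hand":1}]' 40
python3 tgt.py 0 0 | tail -1
python3 - <<'E'
from meas import *
from bench import *
s=snapshot("scene"); np.savez("scene13.npz",**s); t=snapshot("top"); np.savez("top13.npz",**t)
def z(s,x,y): 
    a=cv2.convertScaleAbs(cv2.resize(s["pixels"][y:y+80,x:x+57,::-1],None,fx=7,fy=7,interpolation=cv2.INTER_CUBIC),alpha=1.5)
    for i in range(0,80,10): cv2.putText(a,str(y+i),(0,i*7+4),0,.35,(0,255,255),1); cv2.putText(a,str(x+i),(i*7,10),0,.35,(0,255,255),1)
    return a
cv2.imwrite("pics/both13.png",np.hstack([z(s,356,130),z(t,380,175)]))
E
```

```text
time: 12.1
tool_pos: [473.0, -309.4, 229.4]
tcp_rot: [-180.0, -37.5, 16.1]
ft_force: [-0.3, 0.7, -0.5]
finger_gap: 85.6
t 12.1 mm [-2.4 -2.2 -0.2] shift [-0.016 -0.015 -0.002] turn [-0.004 -0.001  0.004] F [-0.3  0.7 -0.5] q [-49.   4. 112.  43.  54.   1.]
```

View pics/both13.png

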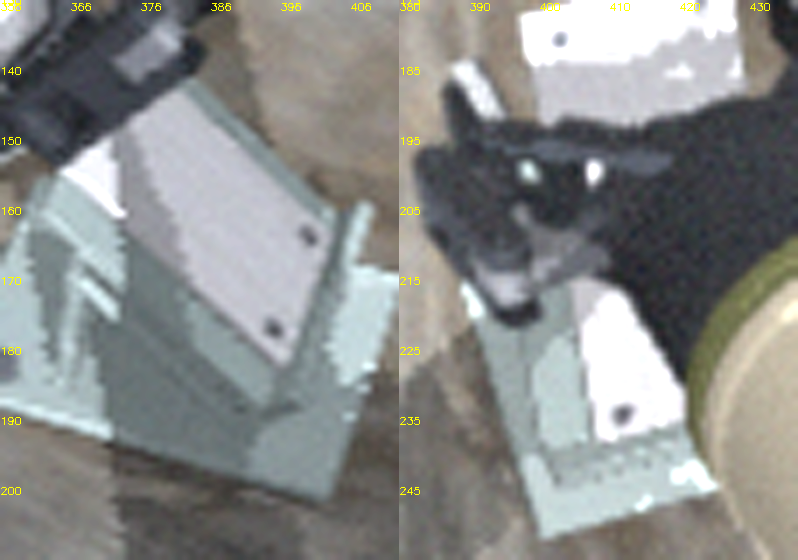

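Released: the plate lies on the rest with its lower end at the ledge (scene px (395,182)–(403,162)) and the jaws clear on both sides. Backing straight off along the normal.

```bash

python3 -m jog '[{"tx":0,"ty":0,"tz":-0.06,"ax":0,"ay":0,"az":0,"hand":1},{"tx":0,"ty":0,"tz":-0.2,"ax":0,"ay":0,"az":0,"hand":1},{"tx":0,"ty":0,"tz":-0.4,"ax":0,"ay":0,"az":0,"hand":1},{"tx":0,"ty":0,"tz":-0.6,"ax":0,"ay":0,"az":0,"hand":1},{"tx":0,"ty":0,"tz":-0.75,"ax":0,"ay":0,"az":0,"hand":1}]' 40
python3 -m jog '[{"tx":-0.1,"ty":0.15,"tz":-0.1,"ax":0,"ay":0,"az":0,"hand":1},{"tx":-0.25,"ty":0.4,"tz":-0.2,"ax":0,"ay":0,"az":0,"hand":1},{"tx":-0.3,"ty":0.65,"tz":-0.25,"ax":0,"ay":0,"az":0,"hand":1},{"tx":-0.3,"ty":0.85,"tz":-0.25,"ax":0,"ay":0,"az":0,"hand":1},{"tx":-0.3,"ty":0.85,"tz":-0.25,"ax":0,"ay":0,"az":0,"hand":1}]' 40
python3 - <<'E'
from meas import *
from bench import *
s=snapshot("scene"); np.savez("scene14.npz",**s); t=snapshot("top"); np.savez("top14.npz",**t)
cv2.imwrite("pics/scene14.png",s["pixels"][...,::-1]);cv2.imwrite("pics/top14.png",t["pixels"][...,::-1])
def z(s,x,y): 
    a=cv2.convertScaleAbs(cv2.resize(s["pixels"][y:y+80,x:x+57,::-1],None,fx=7,fy=7,interpolation=cv2.INTER_CUBIC),alpha=1.5)
    for i in range(0,80,10): cv2.putText(a,str(y+i),(0,i*7+4),0,.35,(0,255,255),1); cv2.putText(a,str(x+i),(i*7,10),0,.35,(0,255,255),1)
    return a
cv2.imwrite("pics/both14.png",np.hstack([z(s,356,125),z(t,385,170)]))
E
python3 -c "
from pl import *
pfit('top14.npz',th=100,lo=-5,hi=10);pfit('scene14.npz',th=100,lo=-5,hi=10)"
```

```text
time: 12.62
tool_pos: [406.1, -329.1, 321.2]
tcp_rot: [179.9, -37.6, 16.2]
ft_force: [0.4, -0.2, 0.3]
finger_gap: 85.2
time: 13.03
tool_pos: [385.4, -472.4, 320.9]
tcp_rot: [179.9, -37.5, 15.9]
ft_force: [-0.1, -0.9, -0.6]
finger_gap: 85.4
top14.npz 2047 h at seat 1.8 slope-x 0.12 deg slope-y -0.67 deg x [-75.4  72.4] y [-41.8  40.6]
scene14.npz 995 h at seat 2.9 slope-x -0.06 deg slope-y -1.19 deg x [-47.   69.9] y [-28.9  42.4]
```

View pics/both14.png

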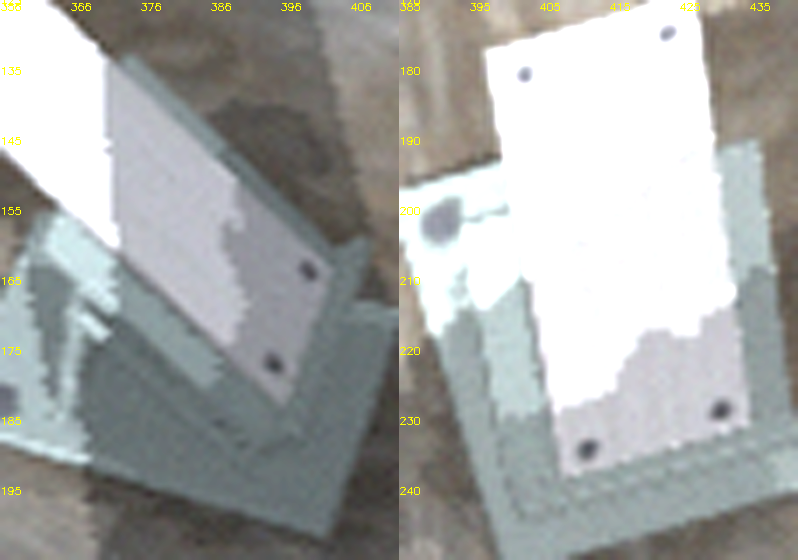

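View pics/top14.png

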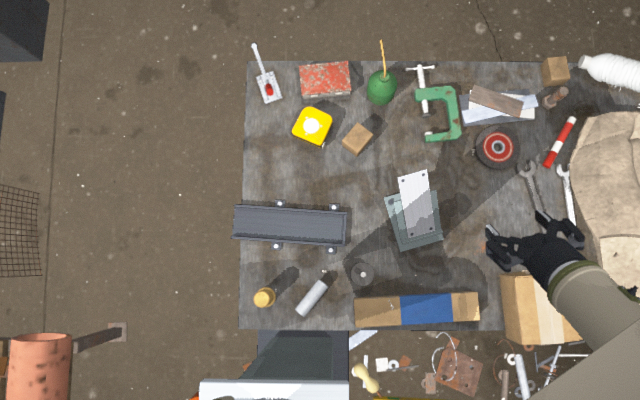

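View pics/scene14.png

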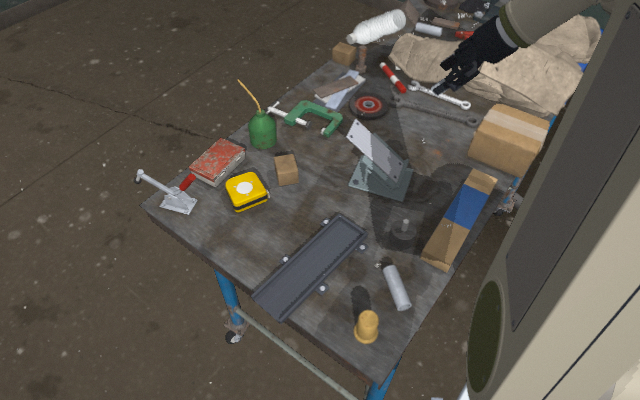

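```bash

python3 - <<'E'
from pl import *
seat=np.array([522,-293.2,77.8]);a,b=np.radians(15.9),np.radians(38)
X=np.array([np.cos(a)*np.cos(b),np.sin(a)*np.cos(b),np.sin(b)]);Y=np.array([-np.sin(a),np.cos(a),0]);N=np.cross(X,Y)
def on(f,uv,h,l):
    t=load(f);C,d,_=ray(t,uv); p0=seat+h*N; W=C+d*(((p0-C)@N)/(d@N))[:,None]; print(l,f,((W-seat)@np.c_[X,Y]).round(1).tolist())
on("top14.npz",[(407.5,238),(433.5,231),(397.2,176.5),(426,169)],2,"plate")
on("top14.npz",[(434,190.5)],-2,"rest top R"); on("top14.npz",[(400,242.5),(438.5,232),(402,245)],-2,"ledge foot?"); on("top14.npz",[(400,242.5),(438.5,232),(402,245)],10,"ledge top?")
on("scene14.npz",[(395.3,182),(402.5,163.5)],2,"plate low"); on("scene14.npz",[(388.5,187)],-2,"foot"); on("scene14.npz",[(397.5,181),(407,159.5)],10,"ledge top")
def z(s,x,y,w=40,h=40): 
    a=cv2.convertScaleAbs(cv2.resize(s["pixels"][y:y+h,x:x+w,::-1],None,fx=10,fy=10,interpolation=cv2.INTER_NEAREST),alpha=2.2,beta=-60)
    for i in range(0,h,5): cv2.putText(a,str(y+i),(0,i*10+4),0,.35,(0,255,255),1); cv2.putText(a,str(x+i),(i*10,10),0,.35,(0,255,255),1)
    return a
cv2.imwrite("pics/led14.png",np.hstack([z(load("scene14.npz"),380,155),z(load("top14.npz"),400,220)]))
E
```

```text
plate top14.npz [[-75.0, 28.4], [-76.0, -29.2], [76.2, 28.4], [75.1, -30.1]]
rest top R top14.npz [[19.5, -41.9]]
ledge foot? top14.npz [[-84.2, 45.1], [-85.4, -40.9], [-92.2, 41.8]]
ledge top? top14.npz [[-74.7, 47.4], [-76.0, -37.2], [-82.6, 44.1]]
plate low scene14.npz [[-74.1, 28.6], [-74.7, -30.7]]
foot scene14.npz [[-65.2, 49.7]]
ledge top scene14.npz [[-73.2, 30.4], [-76.9, -41.5]]
```

View pics/led14.png

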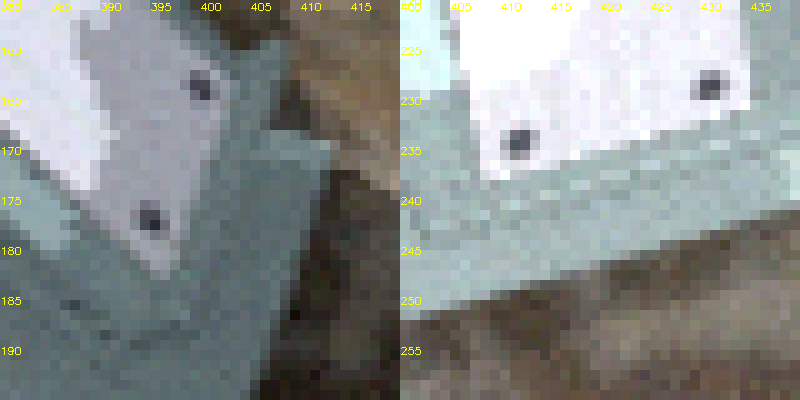

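The plate lies flat (tilt within about 0.1° up the slope). It runs from −75.5 to +75.6 mm along the slope with its lower end at the ledge edge, and its centreline is within 1 mm. One quick check of the bystanders, then I hand in.

```bash

python3 - <<'E'
from h import *
from bench import *
a,b=load("top0.npz")["pixels"].astype(int),load("top14.npz")["pixels"].astype(int)
for n,(x0,y0,x1,y1) in {"tape":(288,102,337,150),"block":(340,120,375,156),"saw":(345,255,378,288)}.items():
    print(n,np.abs(a[y0:y1,x0:x1]-b[y0:y1,x0:x1]).mean().round(1))
s=sense();print(s["time"],s["ft_force"].round(1),np.abs(s["qd"]).max().round(2))
print(hand_in())
E
```

```text
tape 2.6
block 3.1
saw 8.7
13.1333 [-0.1  0.  -0.3] 2.74
the job is handed in; nothing more can be done
None
```

The plate is on the marking stand's rest, released, and the job is handed in at about 13 s of the 48 s allowed.

**What I did:** I pushed the plate along its tray with closed fingers from its inner end, until about 49–50 mm lay beyond the mouth, still flat. I then gripped it there by its two long sides, lifted it, turned and tilted it, and laid it on the rest. I slid it down towards the ledge, let go and backed straight off.

**Last checks:**
- **Seating:** the two views put the lower end at −74 to −76 mm along the slope, where the ledge is nominally at −75 mm. The upper end is at about +75.6 mm.
- **Centring:** the plate's centreline is within about 1 mm of the rest's.
- **Flatness:** it matches the rest to about 0.1° up the slope. The cross-slope fit read −0.7° and −1.2°, but points from the rest's own face got into that fit, so I don't trust it.
- **Robot clear:** the wrist force read about 0 N. A joint was still settling at 2.7°/s when I handed in, with the gripper well away from everything.
- **Bystanders:** the tape measure and packing block look unchanged. The hole saw patch differed a bit more (8.7 against about 3); I put that down to the arm's shadow. It is at the same pixels, and the arm never went near it.

**Disagreement:** the gripper opening read 57 mm on the 60 mm plate. I took this as pad give; the grip held.

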